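# Lever open the drying stand and hang the cup to dry

### The job

The white cover of the drying stand sits too tight for fingers: with the broad knife's blade under its blue front lip, lever it up and swing it fully open, then lay the knife flat back on the green mat. Then take the copper cup from its rack, turn it upside down and set it gently over the orange peg in the stand. Keep the gripper off the cover and do not disturb the jar, bottle, cutter ring or timer.

Things in the scene. Friction and masses are not known exactly. Their poses are not given: they have to be found in the camera images.
- stand: fixed drying stand: grey tray 150 x 150 mm, 36 mm high. Origin: centre of its underside; +x points from its front (slot side, nearest the robot) to its hinge at the back, z up. In front a ledge 110 mm wide (y) with its top 36 mm up runs from x = -75 to -91 mm
- peg_foot (a point): foot of the peg, at the stand's centre 21 mm up, on the flat white shoulder (radius 37 mm) on which the cup's rim comes to rest; the orange peg has radius 12 mm and its rounded top is 70 mm above this point. Axes as the stand's
- cover (a joint): hinge of the deep white cover (150 x 150 mm, 86 mm high, hollow, 0.3 kg) over the tray: 0 closed, grows as its front edge rises, stop at 1.95 (open, leaning back behind the stand). About 2 N upward at the lip lifts it; let go below about 1.2 rad it falls shut, beyond that it falls open slowly by itself
- cover_hinge (a point): middle of the hinge axis (along the stand's y), fixed: at x = +75 mm, y = 0, 38 mm up in the stand's frame
- lip (a point): moves with the cover: middle of the lower front edge of its blue lip (110 wide, 5 thick); closed, at x = -91, 44 up in the stand's frame, axes as the stand's. Below it a slot 8 mm high (36 to 44 above the table), 16 deep, open to the front; at its back the cover's front wall, lower edge 38 up: a blade tip catches in the corner of lip and wall
- knife: loose broad knife: black handle 95 mm long, 18 mm wide, 24 mm high, and flat steel blade 85 mm long, 35 mm wide, 3 mm thick, flush with the handle's underside. Origin: on the underside, where handle meets blade; +x to the blade tip, z up (it lies flat on the mat). Handle spans x = -95 to 0 mm; centre of mass near x = -12 mm
- knife_tip (a point): middle of the blade's front edge, at x = +85 mm, half the blade's thickness up (1.5 mm) in the knife's frame
- mat: fixed green cutting mat 220 x 150 mm (x by y), 10 mm thick. Origin: centre of its underside
- rack: fixed drying rack, white plate 100 x 70 mm, 6 mm thick, with two steel bars along its x at y = +-18 mm, tops 24 mm up, on which the cup lies. Origin: centre of its underside; +x points from the cup's bottom end to its mouth
- cup: loose copper cup, straight, outer diameter 60 mm, 95 mm long, wall 3.5 mm, bottom 5 mm. Origin: centre of the outside of its bottom; +z runs along its axis to the open mouth. At the start it lies level on the rack, its bottom to the left (+y) as the robot looks, its axis 49 mm above the table
- jar: bystander: amber glass jar, radius 34, height 120 mm; origin under its centre
- bottle: bystander: green glass bottle, radius 30, height 190 mm; origin under its centre
- cutter: bystander on the mat beside the blade: steel cutter ring, radius 28, height 30 mm; origin under its centre
- timer: bystander beyond the rack (+x), beside the cup: flat red kitchen timer 60 x 70 x 22 mm; origin under its centre

How it is judged:
By the outcome, as a careful person would: the job done as asked, in the order asked, and still so for the second after the job is handed in, with the robot touching nothing.
It also fails if it takes over 72 s, if anything falls off the work surface, if the arm or the gripper's body presses on something with over 40 N, if the wrist force passes 120 N, or if a joint passes its speed limit or range.

### The arm

A 6-joint arm with a two-finger parallel gripper is mounted at the origin on the work surface. World frame = base frame: x ahead of the robot, y to its left, z up, the work surface at z = 0. Lengths are in mm, angles in rad, forces in N, time in s.
With the tool pointing down it reaches from about 400 to 925 mm from the base axis. Payload 12.5 kg.
Tool frame: the origin (TCP) lies between the finger pads; the fingertips stand env.tip_extent ahead of it and the grasp point (between the pads) lies 11 mm behind it (env.tip_extent is the distance from the TCP to the fingertips, in mm); z points along the fingers, y is the line along which they close (so a half turn about z gives the same grasp; the last joint's range is limited). The gripper opens to 95 mm and grips with 3 to 60 N. Pads are 20 mm wide; open, the fingers measure 119 mm over their backs; the gripper's body (75 mm by 180 mm) begins 59 mm behind the grasp point.
Start: joints at [-1.236, 0.491, 1.559, -0, 1.092, -0.106], TCP at [266.688, -565.264, 222.661] pointing down, gripper open.
Joint ranges: [-3.1, 3.1], [-0.84, 2.19], [0.05, 2.79], [-1.13, 4.28], [0.06, 2.93], [-2.69, 2.69]. Speed limits (rad/s): [2.22, 2.22, 2.79, 3.14, 3.14, 3.14].

### API

Orientations are given as [roll, pitch, yaw] about the fixed x, y, z axes, in that order (R = Rz(yaw) Ry(pitch) Rx(roll)).
In Python, from cell import env gives the robot as it stands.
- The arm moves only by the tool carry_out, never from a script. Its argument "motion" is a list of rows, each a list of 5 numbers: the shift along the tool's x, y, z in mm, then the turn about the tool's z in degrees, then the closure, from 0 (fully open) to 1 (shut). A call has 1 to 12 rows; each row shifts and turns the commanded pose from where the row before left it, along the tool's axes as they then stand; what a row does not reach is not made up. A row lasts 1/10 s, in which the tool goes at most 50 mm and 8.59 degrees, less where a joint would pass 70% of its speed; a pose out of reach is approached as far as the arm can. A call with a gripper value outside its range is refused whole. The fingers move at their own pace and stop on an object; the grip force is fixed at half the most. Time passes only in rows, so rows that do not move let the fingers close. It gives the time, the measured TCP pose, the force, the opening and the grip force at its end, in the units of the state.
- env.state(): the state, without advancing time (a new reading comes with each control period).
- env.read_camera(name): name is "scene" or "top"; returns a dict with "color" (480x640x3 uint8, red, green, blue), "K" (3x3 intrinsics, pixels), "R" (3x3) and "t" (3): a world point X has camera coordinates R X + t. Camera axes: x right, y down, z forward; pixel columns grow to the right and rows downward; lengths in mm; the calibration is good to about 2 mm. A picture is of the moment at which its call begins. There is no depth.
- env.job_done(): hands the job in; it is judged then, once.
The state is a dict: "t": time; "joints": joint angles; "qvel": joint speeds; "tau": joint torques, N m; "eef_pos": TCP position; "tcp_rot": TCP orientation; "ft_force": force on the tool from outside, world axes, zero at the start; "moment": the same for the moment, N m; "opening": opening from 0.0 (shut) to 1.0 (fully open); "grip_force": force on a finger pad.
Only numpy, scipy, OpenCV 4.12 (cv2) and the standard library are available. Lean on these libraries where they do the work, as an engineer would, in place of code of your own. Each camera call takes 0.05 s, during which the arm holds its last target. There are 200 camera calls.

## Working session

There is one attempt and no reset: what is moved stays moved. The work goes in short steps, Python scripts to look and compute and a tool call to move; the robot and the scene stay as the last step left them, time stands still between calls to the robot, and variables do not carry over. Pictures are saved under pics/ and viewed, at most 10 in all, crops included, and the job is handed in when it is done.

Besides the shell and the picture viewer there is one more tool, called after ">>>" in YAML: its name, and indented under it one key for each argument. carry_out: Moves the arm, as the interface text tells. Its arguments: {"type":"object","properties":{"motion":{"type":"array"}},"required":["motion"]}

```bash
ls; mkdir -p pics; python3 - <<'E'
from cell import env
import cv2,numpy as np,pickle
for n in("scene","top"):
    c=env.read_camera(n); cv2.imwrite(f"pics/{n}0.png",c["color"][:,:,::-1]); print(n,c["K"].round(1).tolist(),c["R"].round(3).tolist(),c["t"].round(1).tolist(), (-c["R"].T@c["t"]).round())
    pickle.dump(c,open(f"{n}0.pkl","wb"))
print(env.state(),env.tip_extent)
E
```

```text
pics
scene [[525.6, 0.0, 327.9], [0.0, 525.6, 242.1], [0.0, 0.0, 1.0]] [[0.552, 0.834, 0.016], [0.639, -0.411, -0.651], [-0.536, 0.369, -0.759]] [-336.3, -307.9, 1456.6] [1163. -384.  911.]
top [[514.7, 0.0, 310.9], [0.0, 514.7, 244.2], [0.0, 0.0, 1.0]] [[0.025, -1.0, 0.003], [-0.981, -0.025, -0.194], [0.194, 0.002, -0.981]] [-14.2, 595.5, 999.6] [ 3.900e+02 -1.000e+00  1.096e+03]
{'t': 0.1, 'joints': array([-1.23559276e+00,  4.91521244e-01,  1.55935822e+00, -4.76899814e-06,
        1.09171509e+00, -1.05578393e-01]), 'qvel': array([-0.00033097,  0.0007811 , -0.00065882,  0.0004178 ,  0.00099797,
        0.00227336]), 'tau': array([ 1.87167832e-03, -6.13622904e+01, -2.58604646e+01,  6.93396293e-02,
        4.69828933e-02, -8.82716313e-05]), 'eef_pos': array([ 266.62131008, -565.06073862,  222.11696664]), 'tcp_rot': array([-3.14059588e+00, -1.01377106e-04,  4.40784114e-01]), 'ft_force': array([ 0.26919503,  0.35874655, -0.45060778]), 'moment': array([-0.01726853,  0.03003025, -0.01959733]), 'grip_force': 0.0, 'opening': 0.99994434991904} 8.0
```

View pics/scene0.png

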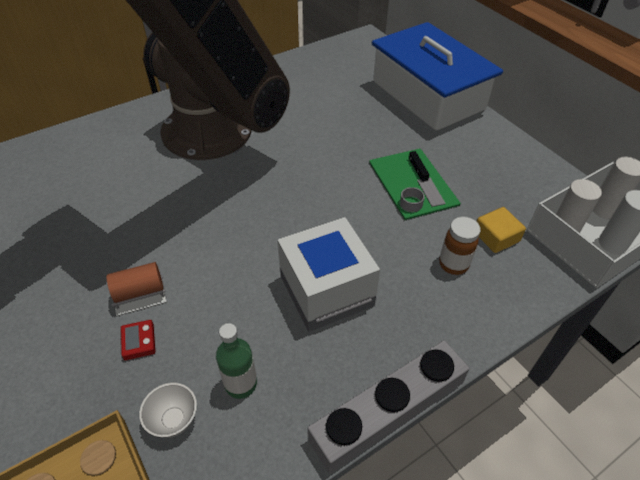

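View pics/top0.png

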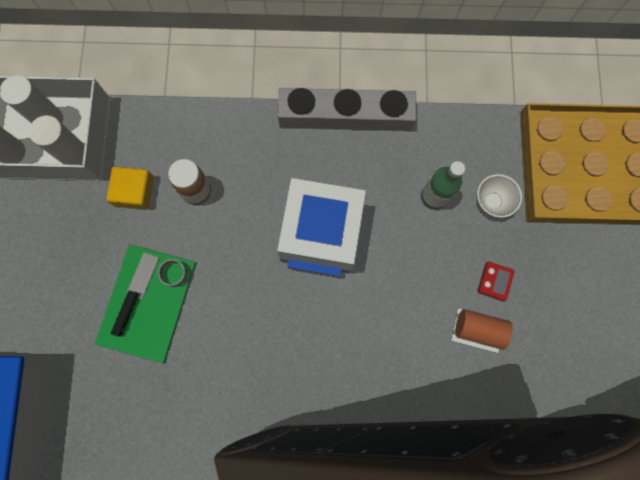

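The scene view shows the closed cover at about (328,265), the knife and ring on the mat at (415,185), and the cup at (135,283) with the timer at (138,338). The top view shows the lip at (315,268), the knife from (122,330) to (150,258), the ring at (172,272), the cup at (484,329) and the jar at (188,180). Next I'll measure.

```bash
cat > h.py <<'E'
import cv2,numpy as np,pickle
def ray(c,uv,z):
    uv=np.atleast_2d(np.array(uv,float)); C=-c["R"].T@c["t"]
    d=(np.linalg.inv(c["K"])@np.c_[uv,np.ones(len(uv))].T).T@c["R"]
    return C+d*((z-C[2])/d[:,2])[:,None]
def proj(c,X):
    p=(c["R"]@np.atleast_2d(X).T).T+c["t"]; p=p@c["K"].T; return p[:,:2]/p[:,2:]
def blobs(c,lo,hi,amin=60,roi=None):
    h=cv2.cvtColor(c["color"],cv2.COLOR_RGB2HSV); m=cv2.inRange(h,np.array(lo),np.array(hi))
    if roi: k=np.zeros_like(m); x0,y0,x1,y1=roi; k[y0:y1,x0:x1]=255; m&=k
    cs,_=cv2.findContours(m,cv2.RETR_EXTERNAL,cv2.CHAIN_APPROX_NONE)
    return sorted([q[:,0] for q in cs if cv2.contourArea(q)>amin],key=lambda q:-cv2.contourArea(q))
def rect(P):
    r=cv2.minAreaRect(P[:,:2].astype(np.float32)); return np.round(r[0],1),np.round(r[1],1),round(r[2],1),cv2.boxPoints(r).round(1).tolist()
E
python3 - <<'E'
from h import *
T=pickle.load(open("top0.pkl","rb"));S=pickle.load(open("scene0.pkl","rb"))
def show(n,c,lo,hi,z,roi,a=40,k=1):
    for q in blobs(c,lo,hi,a,roi)[:k]: print(n,len(q),*rect(ray(c,q,z)))
show("mat",T,(50,100,50),(75,255,255),10,(90,230,205,370))
show("matS",S,(50,100,50),(75,255,255),10,(360,140,470,225))
show("handle",T,(0,0,0),(180,255,45),34,(105,240,160,345))
show("blade",T,(0,0,90),(180,60,255),13,(125,245,160,300))
show("bladeS",S,(0,0,90),(180,60,255),13,(417,170,450,210))
show("handS",S,(0,0,0),(180,255,45),34,(400,145,432,185))
show("covertop",T,(0,0,165),(180,60,255),124,(270,170,375,275))
show("covertopS",S,(0,0,185),(180,60,255),124,(270,210,385,300))
show("square",T,(105,120,60),(130,255,255),124,(290,190,355,250))
show("squareS",S,(105,120,60),(130,255,255),124,(290,220,365,280))
show("lip",T,(105,120,40),(130,255,255),49,(270,255,360,290))
show("rack",T,(0,0,150),(180,50,255),6,(440,300,520,360),10,3)
show("cup",T,(3,100,60),(18,255,255),60,(440,295,530,360))
show("cupS",S,(3,100,60),(18,255,255),49,(90,250,180,310))
show("timer",T,(170,120,60),(180,255,255),22,(470,255,525,305))
show("ring",T,(0,0,60),(180,60,255),40,(157,255,192,290))
for n,u,c in(("jarcap",(187,174),T),("bottlecap",(457,169),T)): print(n,ray(c,[u],120 if n[0]=='j' else 190).round())
t=T["color"][160:370,80:540,::-1]; 
h=np.vstack([cv2.resize(T["color"][235:375,90:200,::-1],None,fx=3.5,fy=3.5)]);g=cv2.resize(T["color"][170:290,262:382,::-1],(408,490)[::1]);cv2.imwrite("pics/c1.png",np.hstack([h,g[:h.shape[0]]]))
E
```

```text
mat 331 [472.4 345.3] [150.1 219.1] 76.4 [[348.29998779296875, 298.1000061035156], [561.2000122070312, 246.60000610351562], [596.5, 392.5], [383.5, 444.0]]
matS 221 [475.  344.5] [152.  224.4] 76.3 [[348.0, 297.20001220703125], [566.0999755859375, 244.1999969482422], [602.0, 391.79998779296875], [383.8999938964844, 444.79998779296875]]
handle 100 [446.6 377.8] [22.  91.6] 72.1 [[399.6000061035156, 381.5], [486.79998779296875, 353.29998779296875], [493.5, 374.20001220703125], [406.3999938964844, 402.3999938964844]]
blade 111 [528.9 355.7] [35.8 93.1] 72.0 [[479.1000061035156, 353.1000061035156], [567.7000122070312, 324.29998779296875], [578.7999877929688, 358.3999938964844], [490.20001220703125, 387.1000061035156]]
bladeS 100 [528.1 351.7] [46.6 93.9] 72.0 [[476.20001220703125, 344.1000061035156], [565.5, 315.1000061035156], [579.9000244140625, 359.29998779296875], [490.6000061035156, 388.3999938964844]]
handS 66 [455.8 373.3] [ 29.1 110.9] 71.8 [[398.6000061035156, 376.79998779296875], [504.0, 342.20001220703125], [513.0999755859375, 369.8999938964844], [407.70001220703125, 404.39999
[... 816 characters left out ...]
20703125], [421.5, -298.79998779296875], [410.6000061035156, -295.6000061035156]]
cup 145 [ 432.2 -348. ] [108.5  56.6] 76.3 [[391.8999938964844, -394.0], [446.8999938964844, -407.3999938964844], [472.6000061035156, -302.0], [417.5, -288.6000061035156]]
cupS 149 [ 429.9 -351.3] [103.8  74.6] 76.1 [[381.29998779296875, -392.70001220703125], [453.70001220703125, -410.6000061035156], [478.6000061035156, -309.79998779296875], [406.20001220703125, -291.8999938964844]]
ring 80 [533.5 287.8] [54.2 56.1] 1.4 [[505.6000061035156, 315.1000061035156], [507.1000061035156, 259.0], [561.2999877929688, 260.3999938964844], [559.9000244140625, 316.5]]
jarcap [[719. 250. 120.]]
bottlecap [[ 718. -266.  190.]]
```

View pics/c1.png

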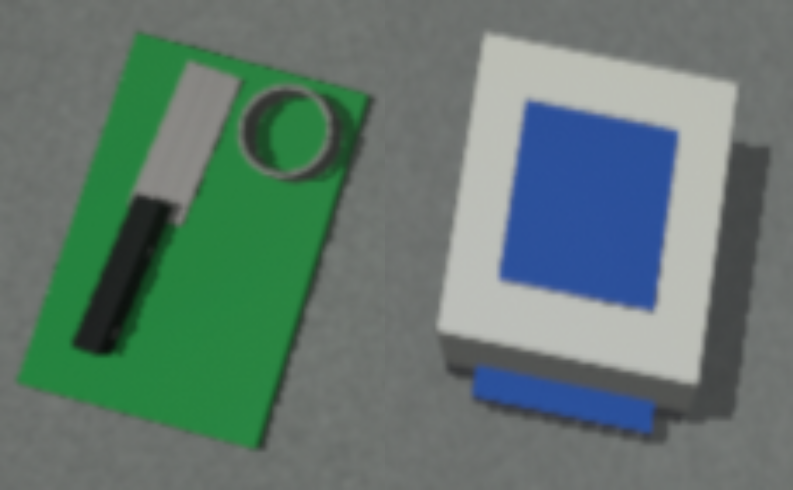

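```bash
cat > plan.py <<'E'
# python3 plan.py closure x,y,z,yaw[,maxmm] ...   prints rows in tool axes
import sys,math,numpy as np,json
from cell import env
s=env.state(); p=np.array(s["eef_pos"],float); w=math.degrees(s["tcp_rot"][2]); g=float(sys.argv[1])
print("from",p.round(1),round(w,2),"open",round(s["opening"],3),"t",s["t"])
rows=[]
for a in sys.argv[2:]:
    v=list(map(float,a.split(","))); q=np.array(v[:3]); mm=v[4] if len(v)>4 else 45
    dw=(v[3]-w+180)%360-180
    n=max(1,math.ceil(np.linalg.norm(q-p)/mm),math.ceil(abs(dw)/8.5)); p0,w0=p.copy(),w
    for i in range(1,n+1):
        d=p0+(q-p0)*i/n-p; c,sn=math.cos(math.radians(w)),math.sin(math.radians(w))
        r=[round(c*d[0]+sn*d[1],1),round(sn*d[0]-c*d[1],1),round(-d[2],1)]; t=round(-(w0+dw*i/n-w),1)
        p=p+np.array([c*r[0]+sn*r[1],sn*r[0]-c*r[1],-r[2]]); w-=t; rows.append(r+[t,g])
for i in range(0,len(rows),12): print(json.dumps(rows[i:i+12]))
E
python3 plan.py 0 430,-330,230,80 480,0,230,125 471.4,374.3,120,162.1
```

```text
from [ 266.6 -565.1  222.1] 25.26 open 1.0 t 0.1
[[35.4, -20.4, -1.1, -7.8, 0.0], [37.9, -15.4, -1.2, -7.8, 0.0], [39.6, -10.2, -1.1, -7.9, 0.0], [40.7, -4.5, -1.1, -7.8, 0.0], [40.9, 0.9, -1.1, -7.8, 0.0], [40.3, 6.5, -1.2, -7.8, 0.0], [39.1, 12.0, -1.1, -7.8, 0.0], [41.7, -1.0, 0.0, -5.6, 0.0], [41.6, 3.0, 0.0, -5.7, 0.0], [41.1, 7.1, 0.0, -5.6, 0.0], [40.3, 11.2, 0.0, -5.6, 0.0], [38.9, 15.0, 0.0, -5.7, 0.0]]
[[37.3, 18.8, 0.0, -5.6, 0.0], [35.2, 22.3, 0.0, -5.6, 0.0], [32.9, 25.7, 0.0, -5.6, 0.0], [34.6, 23.0, 12.2, -4.1, 0.0], [32.9, 25.5, 12.2, -4.2, 0.0], [31.0, 27.8, 12.3, -4.1, 0.0], [28.9, 29.9, 12.2, -4.1, 0.0], [26.6, 32.0, 12.2, -4.1, 0.0], [24.3, 33.7, 12.2, -4.2, 0.0], [21.8, 35.5, 12.3, -4.1, 0.0], [19.2, 36.9, 12.2, -4.1, 0.0], [16.5, 38.2, 12.2, -4.1, 0.0]]
```

>>> carry_out:
  motion:
    - [35,-20,-1,-8,0]
    - [38,-15,-1,-8,0]
    - [40,-10,-1,-8,0]
    - [41,-4,-1,-8,0]
    - [41,1,-1,-8,0]
    - [40,7,-1,-8,0]
    - [39,12,-1,-8,0]
    - [42,-1,0,-6,0]
    - [42,3,0,-6,0]
    - [41,7,0,-5,0]
    - [40,11,0,-5,0]
    - [39,15,0,-5,0]

```text
t: 1.3
eef_pos: [455.1, -121.0, 229.5]
tcp_rot: [-3.141, -0.0, 1.893]
ft_force: [0.5, 0.5, -0.4]
opening: 1.0
grip_force: 0.0
```

>>> carry_out:
  motion:
    - [37,19,0,-6,0]
    - [35,22,0,-6,0]
    - [33,26,0,-5,0]
    - [35,23,12,-4,0]
    - [33,25,12,-4,0]
    - [31,28,12,-4,0]
    - [29,30,12,-4,0]
    - [27,32,12,-4,0]
    - [24,34,12,-4,0]
    - [22,35,12,-4,0]
    - [19,37,12,-4,0]
    - [16,38,12,-4,0]

```text
t: 2.5
eef_pos: [465.3, 377.0, 120.8]
tcp_rot: [-3.141, -0.0, 2.818]
ft_force: [0.9, -0.9, 0.8]
opening: 1.0
grip_force: 0.0
```

```bash
python3 plan.py 0 471.4,374.3,50,162.1 471.4,374.3,20,162.1,15
```

```text
from [465.3 377.  120.8] 161.43 open 1.0 t 2.5
[[-3.3, -0.3, 35.4, -0.3, 0.0], [-3.4, -0.4, 35.4, -0.4, 0.0], [0.0, 0.0, 15.0, 0.0, 0.0], [0.0, 0.0, 15.0, 0.0, 0.0]]
```

>>> carry_out:
  motion:
    - [-3,0,35,-0.3,0]
    - [-3,0,35,-0.3,0]
    - [0,0,15,0,0]
    - [0,0,11,0,0]
    - [0,0,4,0,0]
    - [0,0,0,0,0]
    - [0,0,0,0,0.7]
    - [0,0,0,0,1]
    - [0,0,0,0,1]
    - [0,0,0,0,1]
    - [0,0,0,0,1]
    - [0,0,0,0,1]

```text
t: 3.7
eef_pos: [471.4, 373.4, 21.6]
tcp_rot: [-3.142, 0.0, 2.825]
ft_force: [-0.7, -0.0, 0.4]
opening: 0.553
grip_force: 0.0
```

```bash
python3 plan.py 1 471.4,374.3,80,162.1 
```

```text
from [471.4 373.4  21.6] 161.86 open 0.553 t 3.7
[[0.2, 0.4, -29.2, -0.1, 1.0], [0.1, 0.5, -29.2, -0.1, 1.0]]
```

>>> carry_out:
  motion:
    - [0,0,1,0,1]
    - [0,0,0,0,1]
    - [0,0,0,0,1]
    - [0,0,0,0,1]
    - [0,0,0,0,1]
    - [0,0,0,0,1]
    - [0,0,0,0,1]
    - [0,0,0,0,1]

```text
t: 4.5
eef_pos: [471.4, 373.4, 20.6]
tcp_rot: [-3.142, 0.0, 2.825]
ft_force: [1.2, 0.1, -1.1]
opening: 0.186
grip_force: 30.0
```

>>> carry_out:
  motion:
    - [0,0,-5,0,1]
    - [0,0,-15,0,1]
    - [0,0,-30,0,1]
    - [0,0,-20,0,1]
    - [0,0,0,0,1]
    - [0,0,0,0,1]

```text
t: 5.1
eef_pos: [471.4, 373.4, 91.2]
tcp_rot: [3.141, 0.001, 2.825]
ft_force: [-0.0, 0.1, -2.2]
opening: 0.193
grip_force: 30.0
```

```bash
python3 - <<'E'
from cell import env
from h import *
o=[]
for n,b in(("scene",(360,90,520,240)),("top",(60,190,240,360))):
    c=env.read_camera(n); pickle.dump(c,open(n+"1.pkl","wb")); o.append(cv2.resize(c["color"][b[1]:b[3],b[0]:b[2],::-1],(400,420)))
cv2.imwrite("pics/g1.png",np.hstack(o))
E
```

```text
(no output)
```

View pics/g1.png

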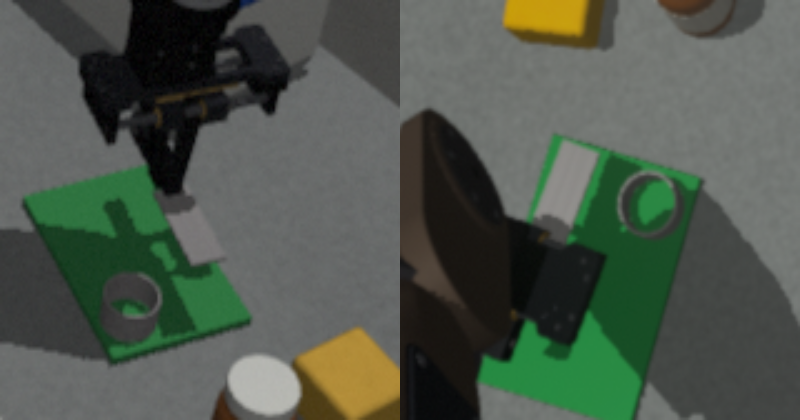

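The picture shows the knife held level above the mat, with the blade clear at (190,230) and (570,190) and the ring undisturbed. Next I'll measure the tip.

```bash
python3 - <<'E'
from h import *
T=pickle.load(open("top1.pkl","rb"));S=pickle.load(open("scene1.pkl","rb"))
e=proj(T,[[471+105*.952,373-105*.307,82]])[0],proj(S,[[471+105*.952,373-105*.307,82]])[0]
print(e)
B=[]
for c,roi in((T,(115,240,152,290)),(S,(425,155,455,190))):
    q=blobs(c,(0,0,115),(180,45,255),40,roi)[0]; r=cv2.minAreaRect(q.astype(np.float32)); b=cv2.boxPoints(r); print(b.round(1).tolist()); print(rect(ray(c,q,83.5)))
E
```

```text
(array([140.97481905, 249.74887244]), array([442.28099514, 182.99874513]))
[[120.19999694824219, 276.6000061035156], [133.39999389648438, 245.60000610351562], [149.10000610351562, 252.3000030517578], [135.8000030517578, 283.3999938964844]]
(array([541., 350.]), array([34.9, 65. ]), 72.0, [[504.70001220703125, 343.3999938964844], [566.5, 323.29998779296875], [577.2999877929688, 356.5], [515.5, 376.6000061035156]])
[[426.8999938964844, 167.10000610351562], [437.6000061035156, 160.60000610351562], [449.1000061035156, 179.89999389648438], [438.3999938964844, 186.39999389648438]]
(array([541.2, 353.1]), array([33.4, 60.8]), 72.1, [[507.20001220703125, 346.5], [565.0, 327.8999938964844], [575.2999877929688, 359.6000061035156], [517.4000244140625, 378.29998779296875]])
```

```bash
python3 plan.py 1 418.4,13.3,80,171.5 418.4,13.3,49,171.5,16 451,8.4,49,171.5,6
```

```text
from [471.  373.1  89.9] 161.86 open 0.187 t 5.2
[[-6.9, -39.8, 1.1, -1.1, 1.0], [-6.1, -39.9, 1.1, -1.0, 1.0], [-5.5, -40.1, 1.1, -1.1, 1.0], [-4.6, -40.1, 1.1, -1.1, 1.0], [-3.9, -40.2, 1.1, -1.1, 1.0], [-3.1, -40.3, 1.1, -1.0, 1.0], [-2.4, -40.3, 1.1, -1.1, 1.0], [-1.7, -40.4, 1.1, -1.1, 1.0], [-0.8, -40.4, 1.1, -1.0, 1.0], [-0.0, 0.0, 15.5, -0.0, 1.0], [-0.0, 0.0, 15.5, -0.0, 1.0], [-5.5, 0.0, 0.0, -0.0, 1.0]]
[[-5.5, 0.0, 0.0, -0.0, 1.0], [-5.5, 0.0, 0.0, -0.0, 1.0], [-5.5, 0.0, 0.0, -0.0, 1.0], [-5.5, 0.0, 0.0, -0.0, 1.0], [-5.5, 0.0, 0.0, -0.0, 1.0]]
```

>>> carry_out:
  motion:
    - [-7,-40,1,-1.1,1]
    - [-6,-40,1,-1.1,1]
    - [-5.5,-40,1,-1.1,1]
    - [-4.5,-40,1,-1.1,1]
    - [-4,-40,1,-1.1,1]
    - [-3,-40,1,-1.1,1]
    - [-2.5,-40,1,-1.1,1]
    - [-1.5,-40,1,-1.1,1]
    - [-1,-42,2,-0.8,1]
    - [0,0,15,0,1]
    - [0,0,10,0,1]
    - [0,0,0,0,1]

```text
t: 6.4
eef_pos: [418.7, 13.3, 54.2]
tcp_rot: [-3.141, -0.003, 2.992]
ft_force: [0.5, -0.3, -1.3]
opening: 0.19
grip_force: 30.0
```

```bash
python3 - <<'E'
from cell import env
from h import *
T=env.read_camera("top"); S=env.read_camera("scene")
pickle.dump((T,S),open("2.pkl","wb"))
s=env.state(); print(s["eef_pos"].round(1),np.degrees(s["tcp_rot"]).round(2),s["ft_force"].round(1))
b=(270,230,370,345); a=cv2.resize(T["color"][b[1]:b[3],b[0]:b[2],::-1],None,fx=4,fy=4,interpolation=cv2.INTER_CUBIC)
b=(230,170,340,285); d=cv2.resize(S["color"][b[1]:b[3],b[0]:b[2],::-1],None,fx=3.6,fy=4,interpolation=cv2.INTER_CUBIC)
cv2.imwrite("pics/i1.png",np.hstack([a,d]))
q=blobs(T,(0,0,120),(180,45,255),20,(295,276,345,320))
for k in q[:2]: print(rect(ray(T,k,53)))
E
python3 plan.py 1 418.4,13.3,49,171.5,16 451,8.4,49,171.5,6
```

```text
[419.3  13.7  55.3] [-1.7999e+02 -7.0000e-02  1.7153e+02] [ 0.7 -0.7 -1.4]
(array([506.8, -18.6]), array([ 48.7, 100. ]), 0.7, [[481.79998779296875, 31.100000381469727], [483.0, -68.9000015258789], [531.7000122070312, -68.30000305175781], [530.5, 31.700000762939453]])
from [419.3  13.7  55.3] 171.53 open 0.192 t 6.5
[[0.8, -0.5, 6.3, 0.0, 1.0], [-5.5, -0.0, -0.0, 0.0, 1.0], [-5.5, -0.0, -0.0, 0.0, 1.0], [-5.5, -0.0, -0.0, 0.0, 1.0], [-5.5, -0.0, -0.0, 0.0, 1.0], [-5.5, -0.0, -0.0, 0.0, 1.0], [-5.5, -0.0, -0.0, 0.0, 1.0]]
```

View pics/i1.png

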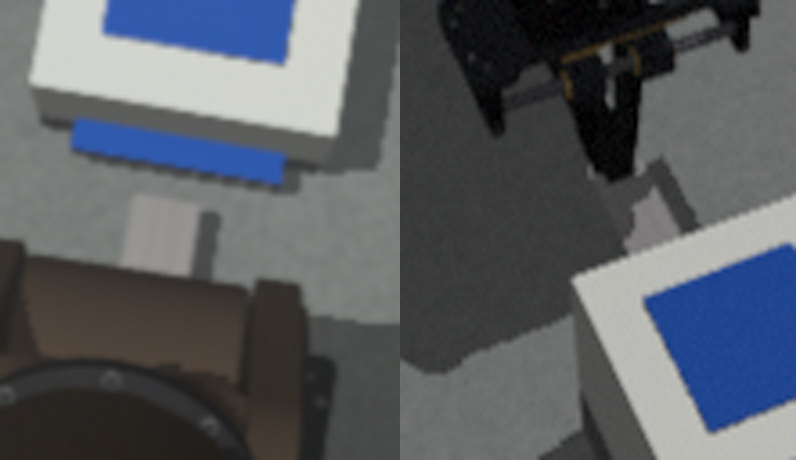

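The blade points straight at the lip. Its tip edge is at top-image pixel (312,280) and the lip's front edge is at about (315,272).

```bash
python3 - <<'E'
from h import *
from cell import env
T,S=pickle.load(open("2.pkl","rb"))
d=np.array([.989,-.148]);o=np.array([631,-18.5])
for n,u,z in(("tip",(311.9,279.8),48),("lip",(314.8,272.8),44)):
    p=ray(T,[u],z)[0][:2]; print(n,p.round(1),"stand x",round((p-o)@d,1),"y",round((p-o)@[.148,.989],1))
for _ in range(8): env.read_camera("top"); print(env.state()["eef_pos"].round(1))
E
```

```text
tip [523.4  -3. ] stand x -108.7 y -0.6
lip [538.6  -8.6] stand x -92.8 y -3.9
[419.4  13.7  55.6]
[419.5  13.7  55.8]
[419.6  13.6  55.9]
[419.6  13.5  55.9]
[419.6  13.4  55.9]
[419.6  13.3  55.9]
[419.5  13.2  55.8]
[419.5  13.1  55.8]
```

>>> carry_out:
  motion:
    - [0,0,4,0,1]
    - [0,0,2.5,0,1]
    - [0,0,0,0,1]
    - [-5,0,0,0,1]
    - [-5,0,0,0,1]
    - [0,0,0,0,1]

```text
t: 7.5
eef_pos: [430.3, 11.3, 49.2]
tcp_rot: [-3.142, 0.001, 2.992]
ft_force: [0.6, -0.3, -1.7]
opening: 0.184
grip_force: 30.0
```

>>> carry_out:
  motion:
    - [-5,0,0,0,1]
    - [-4,0,0,0,1]
    - [-4,0,0,0,1]
    - [0,0,0,0,1]

```text
t: 7.9
eef_pos: [442.8, 9.5, 49.1]
tcp_rot: [-3.142, 0.001, 2.992]
ft_force: [-0.9, 0.1, -1.7]
opening: 0.188
grip_force: 30.0
```

>>> carry_out:
  motion:
    - [-3,0,0,0,1]
    - [-3,0,0,0,1]
    - [0,0,0,0,1]

```text
t: 8.2
eef_pos: [448.5, 8.6, 49.1]
tcp_rot: [-3.142, 0.0, 2.992]
ft_force: [-0.3, -0.6, -1.5]
opening: 0.187
grip_force: 30.0
```

>>> carry_out:
  motion:
    - [-2,0,0,0,1]
    - [-1,0,0,0,1]
    - [0,0,0,0,1]

```text
t: 8.5
eef_pos: [451.2, 8.2, 49.1]
tcp_rot: [-3.142, 0.0, 2.992]
ft_force: [0.6, 0.4, -1.0]
opening: 0.186
grip_force: 30.0
```

>>> carry_out:
  motion:
    - [-1,0,0,0,1]
    - [-1,0,0,0,1]
    - [0,0,0,0,1]

```text
t: 8.8
eef_pos: [451.6, 8.2, 49.0]
tcp_rot: [-3.141, -0.003, 2.993]
ft_force: [-7.1, 1.6, 1.7]
opening: 0.187
grip_force: 30.0
```

>>> carry_out:
  motion:
    - [0,0,-1.5,0,1]
    - [0,0,-1.5,0,1]
    - [-0.5,0,-7.5,0,1]
    - [-1,0,-7.5,0,1]
    - [-1.3,0,-7.5,0,1]
    - [-1.6,0,-7.5,0,1]
    - [0,0,0,0,1]

```text
t: 9.5
eef_pos: [455.7, 7.5, 82.7]
tcp_rot: [-3.141, -0.004, 2.993]
ft_force: [-10.2, 1.9, -0.9]
opening: 0.188
grip_force: 30.0
```

```bash
python3 - <<'E'
from cell import env
from h import *
T=env.read_camera("top"); S=env.read_camera("scene")
b=(260,160,380,300); a=cv2.resize(T["color"][b[1]:b[3],b[0]:b[2],::-1],(400,460))
b=(210,130,400,330); d=cv2.resize(S["color"][b[1]:b[3],b[0]:b[2],::-1],(400,460))
cv2.imwrite("pics/l1.png",np.hstack([a,d]))
s=env.state(); print(s["eef_pos"],s["ft_force"],s["moment"])
E
```

```text
[455.53551793   7.55299362  82.2597518 ] [-9.32923485  0.66201566 -1.095905  ] [ 0.36803053  1.55288701 -0.02995249]
```

View pics/l1.png

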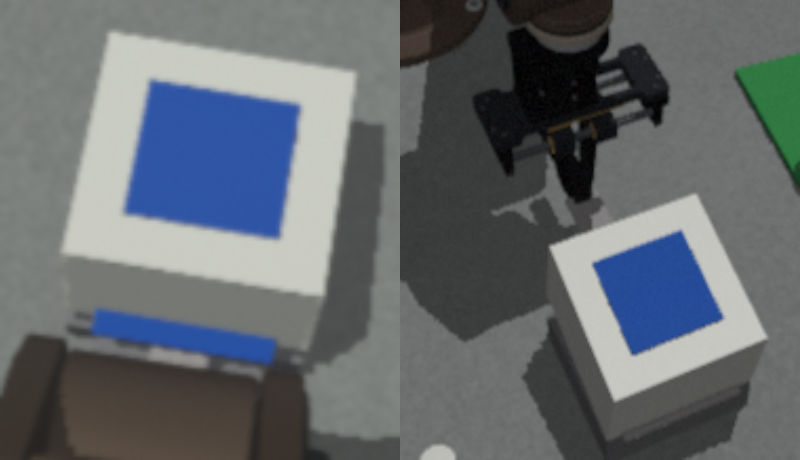

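```bash
python3 - <<'E'
from h import *
T,S=pickle.load(open("2.pkl","rb"))
d=np.array([.989,-.148]);o=np.array([631,-18.5])
P=lambda x,z:proj(T,[[*(o+d*x),z]])[0].round(1)
for th in(0,.1,.2,.3,.4):
    c,s=np.cos(th),np.sin(th); f=lambda x,z:P(75+x*c+z*s,38-x*s+z*c)
    print(th,"top front",f(-150,86),"back",f(0,86),"lip",f(-166,11),f(-166,6))
E
```

```text
0 top front [314.8 257.5] back [327.8 183.7] lip [313.1 271.3] [313.1 271.6]
0.1 top front [315.7 251.4] back [328.5 179.6] lip [313.3 269.2] [313.3 269.8]
0.2 top front [316.8 244.6] back [329.2 175.8] lip [313.7 266.2] [313.6 267.1]
0.3 top front [318. 237.] back [329.9 172.2] lip [314.2 262.4] [314.1 263.5]
0.4 top front [319.3 228.8] back [330.5 168.9] lip [314.9 257.8] [314.7 259.2]
```

>>> carry_out:
  motion:
    - [-1.5,0,-7,0,1]
    - [-2,0,-7,0,1]
    - [-2.5,0,-7,0,1]
    - [-3,0,-7,0,1]
    - [-3.5,0,-6.5,0,1]
    - [-3.5,0,-6.5,0,1]
    - [-4,0,-6,0,1]
    - [-4,0,-6,0,1]
    - [0,0,0,0,1]

```text
t: 10.5
eef_pos: [481.2, 3.8, 136.2]
tcp_rot: [-3.142, 0.001, 2.993]
ft_force: [-6.0, 1.0, 3.0]
opening: 0.188
grip_force: 30.0
```

>>> carry_out:
  motion:
    - [-4.5,0,-6,0,1]
    - [-5,0,-6,0,1]
    - [-5,0,-5.5,0,1]
    - [-5.5,0,-5.5,0,1]
    - [-6,0,-5,0,1]
    - [-6,0,-4.5,0,1]
    - [-6,0,-4,0,1]
    - [-6.5,0,-4,0,1]
    - [0,0,0,0,1]

```text
t: 11.4
eef_pos: [526.6, -3.1, 176.2]
tcp_rot: [3.142, 0.002, 2.992]
ft_force: [-2.1, 1.4, 3.0]
opening: 0.188
grip_force: 30.0
```

```bash
python3 - <<'E'
from cell import env
from h import *
T=env.read_camera("top"); S=env.read_camera("scene")
b=(260,110,380,300); a=cv2.resize(T["color"][b[1]:b[3],b[0]:b[2],::-1],(360,500))
b=(190,110,420,350); d=cv2.resize(S["color"][b[1]:b[3],b[0]:b[2],::-1],(440,500))
cv2.imwrite("pics/l2.png",np.hstack([a,d]))
E
```

```text
(no output)
```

View pics/l2.png

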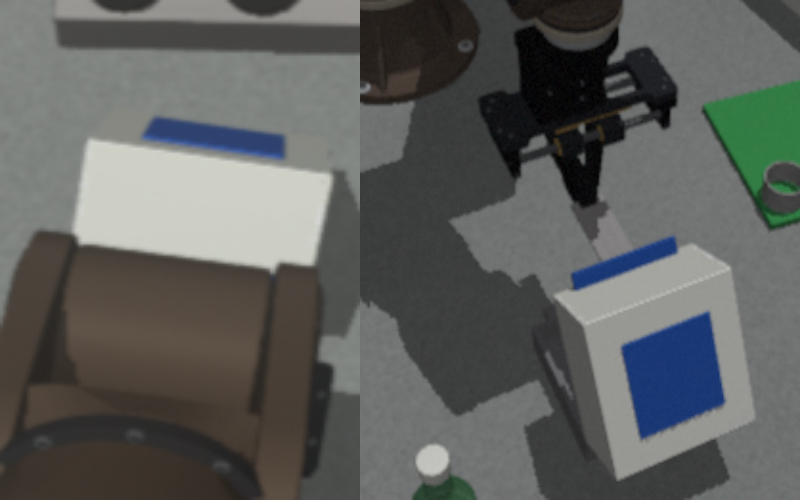

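The blade is still in the lip corner at about (625,245) and the cover is at roughly 1.0 rad, so I'll keep levering.

>>> carry_out:
  motion:
    - [-6.5,0,-4,0,1]
    - [-6.5,0,-3.5,0,1]
    - [-7,0,-3,0,1]
    - [-7,0,-2.5,0,1]
    - [-7,0,-2,0,1]
    - [-7,0,-2,0,1]
    - [-7,0,-1.5,0,1]
    - [-7,0,-1,0,1]
    - [-7,0,-0.5,0,1]
    - [-7,0,0,0,1]
    - [-6,0,0,0,1]
    - [0,0,0,0,1]

```text
t: 12.7
eef_pos: [600.4, -14.2, 195.8]
tcp_rot: [-3.142, 0.002, 2.992]
ft_force: [0.2, 0.1, 3.2]
opening: 0.188
grip_force: 30.0
```

>>> carry_out:
  motion:
    - [0,0,0,0,1]
    - [0,0,0,0,1]
    - [0,0,0,0,1]
    - [0,0,0,0,1]

```text
t: 13.1
eef_pos: [599.2, -14.0, 195.7]
tcp_rot: [-3.141, 0.0, 2.993]
ft_force: [0.9, 0.8, 1.7]
opening: 0.186
grip_force: 30.0
```

```bash
python3 - <<'E'
from cell import env
from h import *
T=env.read_camera("top"); S=env.read_camera("scene")
b=(260,60,380,300); a=cv2.resize(T["color"][b[1]:b[3],b[0]:b[2],::-1],(300,500))
b=(190,110,450,370); d=cv2.resize(S["color"][b[1]:b[3],b[0]:b[2],::-1],(500,500))
cv2.imwrite("pics/l3.png",np.hstack([a,d]))
E
python3 plan.py 1 430,20,190,171.5 430,20,150,171.5 469.7,372,70,162,45
```

```text
from [599.2 -14.  195.7] 171.46 open 0.186 t 13.2
[[43.1, 2.1, 1.4, -0.0, 1.0], [43.1, 2.1, 1.4, -0.0, 1.0], [43.1, 2.2, 1.5, -0.0, 1.0], [43.1, 2.1, 1.4, -0.0, 1.0], [-0.0, -0.0, 40.0, -0.0, 1.0], [1.4, 39.3, 8.9, 1.1, 1.0], [2.2, 39.3, 8.9, 1.0, 1.0], [2.9, 39.3, 8.9, 1.1, 1.0], [3.7, 39.2, 8.8, 1.0, 1.0], [4.3, 39.1, 8.9, 1.1, 1.0], [5.1, 39.0, 8.9, 1.0, 1.0], [5.7, 39.0, 8.9, 1.1, 1.0]]
[[6.5, 38.8, 8.9, 1.0, 1.0], [7.2, 38.7, 8.9, 1.1, 1.0]]
```

View pics/l3.png

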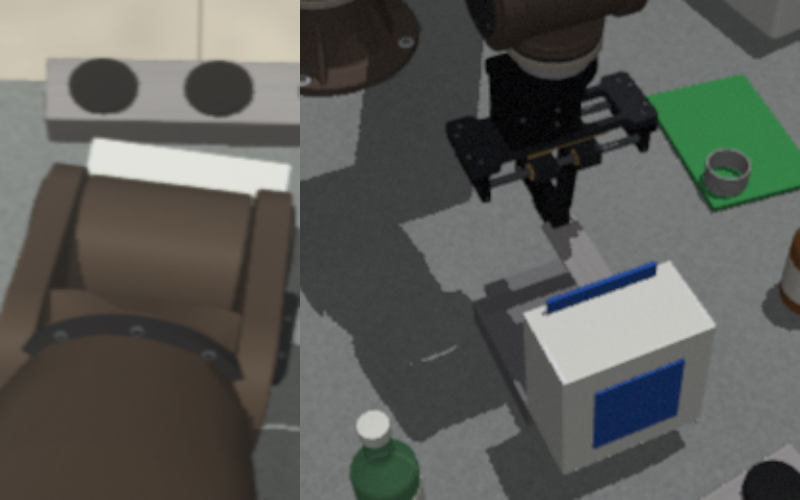

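>>> carry_out:
  motion:
    - [-7,0,-1,0,1]
    - [-7,0,-1,0,1]
    - [-7,0,0,0,1]
    - [0,0,0,0,1]
    - [0,0,0,0,1]
    - [0,0,0,0,1]

```text
t: 13.8
eef_pos: [619.8, -17.1, 197.4]
tcp_rot: [-3.142, -0.001, 2.992]
ft_force: [1.0, 1.2, -1.2]
opening: 0.186
grip_force: 30.0
```

>>> carry_out:
  motion:
    - [10,0,0,0,1]
    - [20,0,0,0,1]
    - [30,0,0,0,1]
    - [0,0,0,0,1]

```text
t: 14.2
eef_pos: [557.2, -7.5, 197.8]
tcp_rot: [-3.142, -0.002, 2.993]
ft_force: [0.4, 0.2, -0.8]
opening: 0.188
grip_force: 30.0
```

```bash
python3 - <<'E'
from cell import env
from h import *
T=env.read_camera("top"); S=env.read_camera("scene")
b=(260,40,380,260); a=cv2.resize(T["color"][b[1]:b[3],b[0]:b[2],::-1],(300,500))
b=(190,130,450,390); d=cv2.resize(S["color"][b[1]:b[3],b[0]:b[2],::-1],(500,500))
cv2.imwrite("pics/l4.png",np.hstack([a,d]))
E
python3 plan.py 1 430,20,190,171.5 430,20,150,171.5 469.7,372,70,162,45
```

```text
from [560.3  -8.1 198.2] 171.46 open 0.188 t 14.3
[[44.4, 2.8, 2.7, -0.0, 1.0], [44.3, 2.8, 2.8, -0.0, 1.0], [44.4, 2.9, 2.7, -0.0, 1.0], [-0.0, -0.0, 40.0, -0.0, 1.0], [1.4, 39.3, 8.9, 1.1, 1.0], [2.2, 39.3, 8.9, 1.0, 1.0], [2.9, 39.3, 8.9, 1.1, 1.0], [3.7, 39.2, 8.9, 1.0, 1.0], [4.3, 39.1, 8.9, 1.1, 1.0], [5.0, 39.0, 8.9, 1.0, 1.0], [5.8, 38.9, 8.9, 1.1, 1.0], [6.5, 38.8, 8.8, 1.0, 1.0]]
[[7.2, 38.7, 8.9, 1.1, 1.0]]
```

View pics/l4.png

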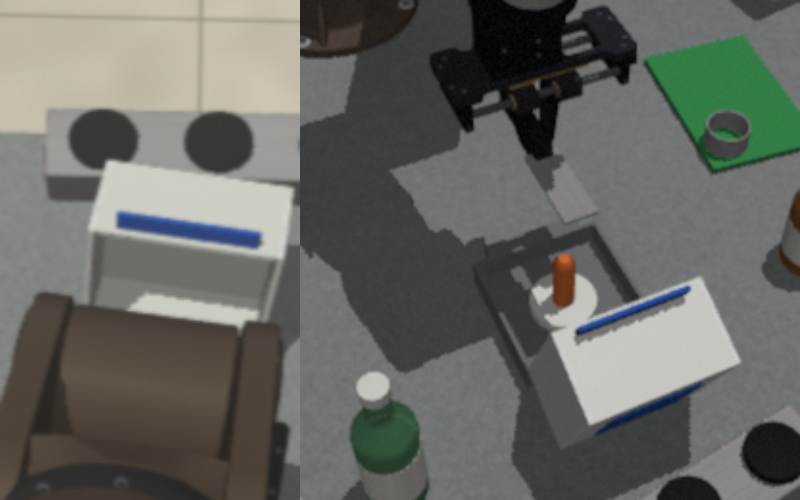

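The cover is past the tipping point and falling open. The tray and the orange peg at (565,280) are now exposed. Next I'll return the knife.

>>> carry_out:
  motion:
    - [44,3,3,0,1]
    - [44,3,3,0,1]
    - [44,3,3,0,1]
    - [0,0,40,0,1]
    - [1.5,39,9,1,1]
    - [2,39,9,1,1]
    - [3,39,9,1,1]
    - [4,39,9,1,1]
    - [4,39,9,1,1]
    - [5,39,9,1,1]
    - [6,39,9,1,1]
    - [6,39,9,1,1]

```text
t: 15.5
eef_pos: [466.5, 334.3, 76.1]
tcp_rot: [3.141, 0.001, 2.852]
ft_force: [0.6, -1.0, -0.7]
opening: 0.188
grip_force: 30.0
```

>>> carry_out:
  motion:
    - [7,39,-2,1.5,1]
    - [0,0,0,0,1]
    - [0,0,0,0,1]

```text
t: 15.8
eef_pos: [470.3, 372.3, 78.1]
tcp_rot: [-3.141, -0.0, 2.828]
ft_force: [-0.2, -0.6, -1.0]
opening: 0.191
grip_force: 30.0
```

```bash
python3 - <<'E'
from cell import env
from h import *
for n,z in(("top",0),("scene",0)):
    c=env.read_camera(n); s=env.state(); p=s["eef_pos"]; z=p[2]-7.6; w=s["tcp_rot"][2]
    e=proj(c,[[p[0]-75*np.cos(w),p[1]-75*np.sin(w),z]])[0].astype(int)
    qs=blobs(c,(0,0,115),(180,45,255),40,(e[0]-35,e[1]-35,e[0]+35,e[1]+35))
    for q in qs[:2]: print(n,p.round(1),round(z,1),rect(ray(c,q,z)))
E
python3 plan.py 1 471.4,373.4,45,161.9,15 471.4,373.4,22,161.9,8
```

```text
top [470.2 371.4  78.2] 70.6 (array([567.3, 353.7]), array([100.3, 140.5]), 4.4, [[511.8999938964844, 419.8999938964844], [522.7999877929688, 279.79998779296875], [622.7999877929688, 287.6000061035156], [611.9000244140625, 427.6000061035156]])
top [470.2 371.4  78.2] 70.6 (array([539.8, 350.3]), array([35. , 67.1]), 72.2, [[502.5, 343.8999938964844], [566.4000244140625, 323.3999938964844], [577.0999755859375, 356.70001220703125], [513.2000122070312, 377.20001220703125]])
scene [470.3 371.   78.4] 70.8 (array([538.6, 352.6]), array([33.9, 61.9]), 73.8, [[504.1000061035156, 344.8999938964844], [563.5999755859375, 327.70001220703125], [573.0, 360.29998779296875], [513.5, 377.5]])
from [470.3 371.   78.4] 161.95 open 0.185 t 15.9
[[-0.1, 0.9, 11.1, 0.0, 1.0], [-0.1, 0.9, 11.2, 0.0, 1.0], [-0.1, 0.9, 11.1, 0.0, 1.0], [0.0, -0.0, 7.7, 0.0, 1.0], [0.0, -0.0, 7.7, 0.0, 1.0], [0.0, -0.0, 7.6, 0.0, 1.0]]
```

>>> carry_out:
  motion:
    - [0,1,15,0,1]
    - [0,1,15,0,1]
    - [0,1,13,0,1]
    - [0,0,8,0,1]
    - [0,0,4,0,1]
    - [0,0,0,0,1]

```text
t: 16.5
eef_pos: [471.1, 374.3, 22.9]
tcp_rot: [-3.141, -0.001, 2.827]
ft_force: [-0.0, 0.2, -1.3]
opening: 0.184
grip_force: 30.0
```

>>> carry_out:
  motion:
    - [0,0,1,0,1]
    - [0,0,0,0,1]

```text
t: 16.7
eef_pos: [471.4, 374.5, 22.9]
tcp_rot: [3.141, 0.0, 2.827]
ft_force: [-0.1, -0.2, -2.1]
opening: 0.186
grip_force: 30.0
```

>>> carry_out:
  motion:
    - [0,0,1,0,1]
    - [0,0,0,0,1]

```text
t: 16.9
eef_pos: [471.4, 374.5, 21.9]
tcp_rot: [3.141, 0.0, 2.827]
ft_force: [0.8, 0.1, 0.3]
opening: 0.187
grip_force: 30.0
```

>>> carry_out:
  motion:
    - [0,0,1,0,1]
    - [0,0,0,0,1]

```text
t: 17.1
eef_pos: [471.7, 374.5, 21.0]
tcp_rot: [3.141, 0.001, 2.827]
ft_force: [2.6, -0.4, 4.1]
opening: 0.187
grip_force: 30.0
```

>>> carry_out:
  motion:
    - [0,0,0,0,0.6]
    - [0,0,0,0,0.6]
    - [0,0,0,0,0.6]
    - [0,0,0,0,0.6]
    - [0,0,0,0,0.5]
    - [0,0,-10,0,0.4]
    - [0,0,-20,0,0]
    - [0,0,-40,0,0]
    - [0,0,-45,0,0]
    - [0,0,-45,0,0]
    - [0,0,-30,0,0]
    - [0,0,0,0,0]

```text
t: 18.3
eef_pos: [472.4, 375.2, 215.9]
tcp_rot: [3.136, 0.005, 2.827]
ft_force: [0.5, -0.1, -1.4]
opening: 0.988
grip_force: 0.0
```

```bash
python3 plan.py 0 470,150,215,130 455,-100,215,95 435,-345,215,74
```

```text
from [472.4 375.2 215.9] 161.96 open 0.988 t 18.3
[[-11.3, -35.8, 0.1, 5.3, 0.0], [-14.5, -34.6, 0.2, 5.4, 0.0], [-17.7, -33.1, 0.1, 5.3, 0.0], [-20.7, -31.4, 0.2, 5.3, 0.0], [-23.5, -29.3, 0.1, 5.3, 0.0], [-26.0, -26.9, 0.2, 5.4, 0.0], [-30.3, -28.7, -0.0, 5.8, 0.0], [-33.1, -25.4, -0.0, 5.9, 0.0], [-35.6, -22.0, -0.0, 5.8, 0.0], [-37.5, -18.2, -0.0, 5.8, 0.0], [-39.2, -14.4, -0.0, 5.8, 0.0], [-40.5, -10.3, -0.0, 5.9, 0.0]]
[[-40.4, -6.8, -0.0, 3.5, 0.0], [-40.7, -4.4, -0.0, 3.5, 0.0], [-40.9, -1.9, -0.0, 3.5, 0.0], [-41.0, 0.7, -0.0, 3.5, 0.0], [-40.8, 3.1, -0.0, 3.5, 0.0], [-40.6, 5.6, -0.0, 3.5, 0.0]]
```

>>> carry_out:
  motion:
    - [-11,-36,0,5.4,0]
    - [-14.5,-34.5,0,5.4,0]
    - [-18,-33,0,5.4,0]
    - [-21,-31,0,5.4,0]
    - [-23.5,-29,0,5.4,0]
    - [-26,-27,0,5.4,0]
    - [-30,-29,0,5.8,0]
    - [-33,-25,0,5.8,0]
    - [-35.5,-22,0,5.8,0]
    - [-37.5,-18,0,5.8,0]
    - [-39,-14,0,5.8,0]
    - [-40.5,-10,0,5.8,0]

```text
t: 19.5
eef_pos: [452.1, -101.1, 210.5]
tcp_rot: [-3.141, -0.0, 1.65]
ft_force: [1.7, 0.0, 0.3]
opening: 1.002
grip_force: 0.0
```

>>> carry_out:
  motion:
    - [-40.5,-7,0,3.5,0]
    - [-40.5,-4.5,0,3.5,0]
    - [-41,-2,0,3.5,0]
    - [-41,1,0,3.5,0]
    - [-41,3,0,3.5,0]
    - [-41,6,0,2.5,0]
    - [0,0,0,0,0]

```text
t: 20.2
eef_pos: [431.3, -349.0, 210.0]
tcp_rot: [3.142, 0.001, 1.3]
ft_force: [-0.1, 0.3, 0.1]
opening: 0.998
grip_force: 0.0
```

```bash
python3 - <<'E'
from cell import env
from h import *
T0=pickle.load(open("top0.pkl","rb"));S0=pickle.load(open("scene0.pkl","rb"))
T=env.read_camera("top")
for q in blobs(T,(0,0,105),(180,60,255),40,(110,240,165,305))[:2]: print("blade",rect(ray(T,q,13)))
for q in blobs(T,(0,0,0),(180,255,45),40,(105,240,160,345))[:1]: print("handle",rect(ray(T,q,34)))
# cup silhouettes: side lines
for n,c,roi in(("T",T0,(440,295,530,360)),("S",S0,(90,250,180,310))):
    q=blobs(c,(3,100,60),(18,255,255),60,roi)[0]; P=ray(c,q,49)[:,:2]
    u=np.array([.25,.968]); v=np.array([.968,-.25]); cen=P.mean(0); a=(P-cen)@u; b=(P-cen)@v
    m=np.abs(a)<30
    for sg in(1,-1):
        k=m&(sg*b>0); f=np.polyfit(a[k],b[k],1); print(n,"side",sg,"slope deg",round(np.degrees(np.arctan(f[0])),2),"off",round(f[1],1))
    print(n,cen.round(1),"ends",a.min().round(1),a.max().round(1))
E
python3 plan.py 0 434.6,-339.4,100,75.5
```

```text
blade (array([548.7, 368.8]), array([120.5, 115.5]), 5.8, [[482.8999938964844, 420.20001220703125], [494.5, 305.29998779296875], [614.4000244140625, 317.3999938964844], [602.7999877929688, 432.29998779296875]])
blade (array([528.9, 355.9]), array([35.1, 93. ]), 72.0, [[479.29998779296875, 353.6000061035156], [567.7000122070312, 324.79998779296875], [578.5999755859375, 358.20001220703125], [490.1000061035156, 387.0]])
handle (array([446.6, 377.8]), array([21.8, 91.4]), 71.9, [[399.79998779296875, 381.6000061035156], [486.70001220703125, 353.20001220703125], [493.5, 374.0], [406.6000061035156, 402.29998779296875]])
T side 1 slope deg -1.04 off 27.9
T side -1 slope deg -0.79 off -27.4
T [ 432.6 -351. ] ends -55.5 54.0
S side 1 slope deg -0.66 off 35.0
S side -1 slope deg -0.08 off -35.9
S [ 430.2 -349.9] ends -53.6 50.8
from [ 431.3 -346.8  209.9] 74.58 open 1.004 t 20.25
[[2.7, 0.4, 36.6, -0.3, 0.0], [2.6, 0.4, 36.6, -0.3, 0.0], [2.7, 0.5, 36.7, -0.3, 0.0]]
```

The knife is back flat on the mat, within a millimetre of where it started. Next is the cup.

>>> carry_out:
  motion:
    - [3,0.5,40,-0.5,0]
    - [3,0.5,40,-0.5,0]
    - [3,0.5,40,-0.4,0]
    - [0,0,20,0,0]
    - [0,0,0,0,0]

```text
t: 20.75
eef_pos: [434.9, -334.7, 68.2]
tcp_rot: [-3.137, -0.003, 1.33]
ft_force: [0.4, 0.6, 0.9]
opening: 1.002
grip_force: 0.0
```

```bash
python3 plan.py 0 434.5,-338.4,38,76,12
```

```text
from [ 434.9 -334.7   68.2] 76.23 open 1.002 t 20.75
[[-1.2, 0.2, 10.1, 0.1, 0.0], [-1.2, 0.1, 10.0, 0.1, 0.0], [-1.3, 0.2, 10.1, 0.0, 0.0]]
```

>>> carry_out:
  motion:
    - [-1,0,10,0,0]
    - [-1,0,10,0,0]
    - [-1,0,9,0,0]
    - [0,0,0,0,0]
    - [0,0,0,0,1]
    - [0,0,0,0,1]
    - [0,0,0,0,1]
    - [0,0,0,0,1]
    - [0,0,0,0,1]
    - [0,0,0,0,1]
    - [0,0,0,0,1]
    - [0,0,0,0,1]

```text
t: 21.95
eef_pos: [435.5, -340.0, 41.9]
tcp_rot: [3.14, 0.001, 1.329]
ft_force: [4.0, 0.4, 3.3]
opening: 0.634
grip_force: 30.0
```

>>> carry_out:
  motion:
    - [0,0,0,0,1]
    - [0,0,0,0,1]
    - [0,0,-4,0,1]
    - [0,0,-10,0,1]
    - [0,0,-20,0,1]
    - [0,0,-30,0,1]
    - [0,0,-30,0,1]
    - [0,0,0,0,1]

```text
t: 22.75
eef_pos: [435.7, -340.5, 139.4]
tcp_rot: [3.138, 0.003, 1.329]
ft_force: [0.7, -0.1, -1.5]
opening: 0.639
grip_force: 30.0
```

```bash
cat > cup.py <<'E'
from cell import env
from h import *
s=env.state(); p=s["eef_pos"]; print(p.round(1),np.degrees(s["tcp_rot"][2]).round(1),s["ft_force"].round(1))
for n in("top","scene"):
    c=env.read_camera(n); e=proj(c,[[p[0],p[1],p[2]+11]])[0].astype(int)
    m=np.vstack([q for q in blobs(c,(3,100,40),(18,255,255),15,(max(e[0]-70,0),max(e[1]-70,0),e[0]+70,e[1]+70))])
    r=cv2.minAreaRect(m.astype(np.float32)); print(n,"grasp px",e,"box",np.round(r[0],1),np.round(r[1],1),round(r[2],1),cv2.boxPoints(r).round().tolist())
    cv2.imwrite(f"pics/cup_{n}_{s['t']:.2f}.png",c["color"][:,:,::-1])
E
python3 cup.py; python3 plan.py 1 440,-150,130,120 425,30,130,171.5
```

```text
[ 435.7 -340.5  139.4] 76.2 [ 0.7 -0.1 -1.5]
top grasp px [496 325] box [482.2 322.3] [21.7 32.1] 10.3 [[469.0, 336.0], [474.0, 305.0], [496.0, 308.0], [490.0, 340.0]]
scene grasp px [126 248] box [120.7 251.7] [31.1 57.7] 75.7 [[89.0, 244.0], [145.0, 230.0], [152.0, 260.0], [97.0, 274.0]]
from [ 434.8 -339.5  136.1] 76.15 open 0.633 t 22.85
[[30.9, -6.7, 1.0, -7.3, 1.0], [31.5, -2.7, 1.0, -7.3, 1.0], [31.5, 1.2, 1.0, -7.3, 1.0], [31.2, 5.3, 1.1, -7.3, 1.0], [30.2, 9.2, 1.0, -7.3, 1.0], [28.8, 13.0, 1.0, -7.3, 1.0], [23.4, 11.0, -0.0, -7.4, 1.0], [21.7, 13.9, -0.0, -7.3, 1.0], [19.8, 16.5, -0.0, -7.4, 1.0], [17.5, 19.0, -0.0, -7.4, 1.0], [14.9, 21.1, -0.0, -7.3, 1.0], [12.2, 22.7, -0.0, -7.4, 1.0]]
[[9.0, 24.2, -0.0, -7.3, 1.0]]
```

>>> carry_out:
  motion:
    - [31,-6.5,1,-7.3,1]
    - [31.5,-2.5,1,-7.3,1]
    - [31.5,1,1,-7.3,1]
    - [31,5,1,-7.3,1]
    - [30,9,1,-7.3,1]
    - [29,13,1,-7.3,1]
    - [23,11,0,-7.3,1]
    - [22,14,0,-7.3,1]
    - [20,16.5,0,-7.3,1]
    - [17.5,19,0,-7.3,1]
    - [15,21,0,-7.3,1]
    - [12,23,0,-7.3,1]

```text
t: 24.05
eef_pos: [426.6, 5.1, 128.6]
tcp_rot: [-3.141, -0.003, 2.863]
ft_force: [1.5, -0.4, -0.7]
opening: 0.634
grip_force: 30.0
```

```bash
python3 plan.py 1 452,8.3,130,171.5 452,8.3,54,171.5,25 466.8,6.1,54,171.5,5
```

```text
from [426.6   5.1 128.6] 164.05 open 0.634 t 24.05
[[-23.5, 10.1, -1.4, -7.5, 1.0], [0.0, -0.0, 19.0, 0.0, 1.0], [0.0, -0.0, 19.0, 0.0, 1.0], [0.0, -0.0, 19.0, 0.0, 1.0], [0.0, -0.0, 19.0, 0.0, 1.0], [-5.0, -0.0, 0.0, 0.0, 1.0], [-5.0, -0.0, 0.0, 0.0, 1.0], [-5.0, -0.0, 0.0, 0.0, 1.0]]
```

>>> carry_out:
  motion:
    - [-22,10,0,-7.5,1]
    - [0,0,19,0,1]
    - [0,0,19,0,1]
    - [0,0,19,0,1]
    - [0,0,16,0,1]
    - [0,0,0,0,1]
    - [0,0,0,0,1]

```text
t: 24.75
eef_pos: [451.1, 7.5, 56.2]
tcp_rot: [-3.141, -0.002, 2.989]
ft_force: [0.0, -0.4, -1.0]
opening: 0.635
grip_force: 30.0
```

```bash
python3 cup.py; python3 plan.py 1 466.8,6.1,54,171.5,5
```

```text
[451.1   7.5  56.2] 171.3 [ 0.  -0.4 -1. ]
from [451.4   7.5  56.7] 171.25 open 0.632 t 24.8
[[-3.8, 0.2, 0.7, -0.1, 1.0], [-3.9, 0.3, 0.7, -0.0, 1.0], [-3.8, 0.2, 0.6, -0.1, 1.0], [-3.9, 0.2, 0.7, -0.1, 1.0]]Traceback (most recent call last):
  File "cup.py", line 6, in <module>
    m=np.vstack([q for q in blobs(c,(3,100,40),(18,255,255),15,(max(e[0]-70,0),max(e[1]-70,0),e[0]+70,e[1]+70))])
    return _nx.concatenate(arrs, 0, dtype=dtype, casting=casting)
           ~~~~~~~~~~~~~~~^^^^^^^^^^^^^^^^^^^^^^^^^^^^^^^^^^^^^^^
ValueError: need at least one array to concatenate
```

```bash
sed -i 's/^    m=np.vstack(\[q for q in \(.*\)\])$/    L=\1\n    if not L: print(n,"none"); continue\n    m=np.vstack(L)/' cup.py; python3 cup.py
```

```text
[451.4   7.5  56.7] 171.2 [ 0.6  0.3 -0.8]
top none
scene grasp px [291 212] box [306.1 237.2] [100.8  26.9] 60.9 [[270.0, 200.0], [293.0, 187.0], [342.0, 275.0], [319.0, 288.0]]
```

>>> carry_out:
  motion:
    - [-8,0,2.5,0,1]
    - [-8,0,0,0,1]
    - [-6,0,0,0,1]
    - [-4,0,0,0,1]
    - [0,0,0,0,1]

```text
t: 25.4
eef_pos: [477.9, 3.4, 54.1]
tcp_rot: [-3.142, 0.0, 2.989]
ft_force: [0.0, -0.2, -0.9]
opening: 0.63
grip_force: 30.0
```

>>> carry_out:
  motion:
    - [-2,0,0,0,1]
    - [-2,0,0,0,1]
    - [0,0,0,0,1]

```text
t: 25.7
eef_pos: [481.5, 2.9, 54.2]
tcp_rot: [-3.142, 0.0, 2.989]
ft_force: [0.0, 0.5, -2.5]
opening: 0.636
grip_force: 30.0
```

>>> carry_out:
  motion:
    - [-2,0,0,0,1]
    - [-1,0,0,0,1]
    - [0,0,0,0,1]

```text
t: 26.0
eef_pos: [484.4, 2.4, 54.1]
tcp_rot: [-3.142, 0.0, 2.989]
ft_force: [0.5, 0.4, -0.9]
opening: 0.633
grip_force: 30.0
```

>>> carry_out:
  motion:
    - [8,0,0,0,1]
    - [0,0,6,0,1]
    - [0,0,0,0,1]
    - [-5,0,0,0,1]
    - [-2,0,0,0,1]
    - [0,0,0,0,1]

```text
t: 26.6
eef_pos: [483.9, 2.5, 48.1]
tcp_rot: [-3.142, 0.001, 2.989]
ft_force: [0.6, -0.6, -1.7]
opening: 0.636
grip_force: 30.0
```

>>> carry_out:
  motion:
    - [-2,0,0,0,1]
    - [-2,0,0,0,1]
    - [0,0,0,0,1]

```text
t: 26.9
eef_pos: [485.3, 2.4, 47.8]
tcp_rot: [-3.141, -0.005, 2.989]
ft_force: [-8.4, 1.1, 1.3]
opening: 0.639
grip_force: 30.0
```

```bash
python3 - <<'E'
from cell import env
from h import *
c=env.read_camera("scene"); s=env.state(); p=s["eef_pos"]; print(p)
d=np.array([.989,-.148]);o=np.array([631,-18.5])
x0=(p[:2]-o)@d; print("pad x",x0)
for x in(x0-35,x0,x0+60): print(x.round(1),proj(c,[[*(o+d*x),p[2]+8+30]])[0].round())
print("peg",proj(c,[[*o,21],[*o,91]]).round().tolist())
for q in blobs(c,(3,100,40),(18,255,255),15,(220,140,360,300)): print(q.min(0),q.max(0),cv2.contourArea(q), rect(q.astype(float))[3])
E
```

```text
[485.29062004   2.36580979  47.83465515]
pad x -147.19471662933665
-182.2 [292. 206.]
-147.2 [298. 217.]
-87.2 [309. 236.]
peg [[326.0, 285.0], [327.0, 264.0]]
[287 211] [320 252] 900.0 [[280.20001220703125, 221.0], [304.0, 207.8000030517578], [323.5, 242.89999389648438], [299.70001220703125, 256.1000061035156]]
[322 262] [332 289] 240.0 [[322.0, 262.0], [332.0, 262.0], [332.0, 289.0], [322.0, 289.0]]
[286 205] [301 211] 48.0 [[285.6000061035156, 207.8000030517578], [299.70001220703125, 203.10000610351562], [301.20001220703125, 207.60000610351562], [287.1000061035156, 212.3000030517578]]
```

>>> carry_out:
  motion:
    - [3,0,0,0,1]
    - [0,0,-5,0,1]
    - [-3,0,0,0,1]
    - [-2.5,0,-2,0,1]
    - [-2.5,0,-4,0,1]
    - [0,0,0,0,1]

```text
t: 27.55
eef_pos: [488.9, 1.9, 59.0]
tcp_rot: [-3.141, -0.008, 2.989]
ft_force: [-14.3, 2.9, 3.7]
opening: 0.634
grip_force: 30.0
```

```bash
cat > tilt.py <<'E'
from cell import env
from h import *
c=env.read_camera("scene"); s=env.state(); p=s["eef_pos"]; print(p.round(1),s["ft_force"].round(1))
d=np.array([.989,-.148]);o=np.array([631,-18.5]); x0=(p[:2]-o)@d; y0=(p[:2]-o)@[.148,.989]
print("pad x",x0.round(1),"axis z",(p[2]+8).round(1),"px",proj(c,[[*p[:2],p[2]+11]])[0].round())
h=cv2.cvtColor(c["color"],cv2.COLOR_RGB2HSV); m=cv2.inRange(h,(3,100,40),(18,255,255)); m[:,:220]=0; m[:,380:]=0; m[:140]=0; m[310:]=0
pk=proj(c,[[*o,21],[*o,91]]); m[int(pk[1,1])-4:int(pk[0,1])+8,int(pk[0,0])-7:int(pk[0,0])+9]=0
cs,_=cv2.findContours(m,cv2.RETR_EXTERNAL,cv2.CHAIN_APPROX_NONE); q=np.vstack([k[:,0] for k in cs if len(k)>12]); hull=cv2.convexHull(q)
print("mask",q.min(0),q.max(0)); A=cv2.approxPolyDP(hull,2.5,True)[:,0]; print("hull",A.tolist())
L,psi=56,np.linspace(0,2*np.pi,40)
for ph in range(0,100,10):   # projected silhouette boxes of cup at tilt ph, for comparison of extents
    f=np.radians(ph); a=np.array([np.cos(f),-np.sin(f)]); n=np.array([np.sin(f),np.cos(f)]); P=[]
    for l in(L,L-95):
        for k in psi:
            x,z=a*l+n*30*np.cos(k); y=30*np.sin(k); w=o+d*(x0+x)+np.array([.148,.989])*(y0+y); P.append([*w,p[2]+8+z])
    Q=proj(c,P); print(ph,Q.min(0).round(),Q.max(0).round())
E
python3 tilt.py
```

```text
[488.8   1.9  58.9] [-14.    3.    3.8]
pad x -143.6 axis z 66.9 px [299. 223.]
mask [287 202] [321 251]
hull [[315, 247], [304, 251], [297, 249], [288, 232], [287, 205], [302, 204], [321, 238]]
0 [279. 202.] [322. 252.]
10 [279. 201.] [322. 253.]
20 [279. 201.] [321. 253.]
30 [279. 202.] [321. 253.]
40 [280. 202.] [320. 253.]
50 [280. 203.] [319. 253.]
60 [281. 202.] [317. 253.]
70 [282. 201.] [316. 253.]
80 [283. 201.] [314. 252.]
90 [284. 201.] [313. 251.]
```

>>> carry_out:
  motion:
    - [-2.5,0,-4,0,1]
    - [-3,0,-4,0,1]
    - [0,0,0,0,1]

```text
t: 27.9
eef_pos: [496.0, 0.8, 67.3]
tcp_rot: [-3.142, -0.004, 2.989]
ft_force: [-8.7, 1.7, 1.3]
opening: 0.634
grip_force: 30.0
```

>>> carry_out:
  motion:
    - [-3.5,0,-4,0,1]
    - [-3.5,0,-4,0,1]
    - [0,0,0,0,1]

```text
t: 28.2
eef_pos: [503.8, -0.5, 75.4]
tcp_rot: [-3.141, -0.002, 2.989]
ft_force: [-6.2, 0.0, 0.4]
opening: 0.635
grip_force: 30.0
```

```bash
python3 - <<'E'
from cell import env
from h import *
T=env.read_camera("top"); S=env.read_camera("scene"); s=env.state(); print(s["eef_pos"].round(1),s["ft_force"].round(1))
b=(225,150,365,310); d=cv2.resize(S["color"][b[1]:b[3],b[0]:b[2],::-1],(525,600),interpolation=cv2.INTER_CUBIC)
b=(270,180,370,320); a=cv2.resize(T["color"][b[1]:b[3],b[0]:b[2],::-1],(275,600))
cv2.imwrite("pics/p1.png",np.hstack([d,a]))
E
```

```text
[ 5.035e+02 -4.000e-01  7.520e+01] [-5.6  2.   1.6]
```

View pics/p1.png

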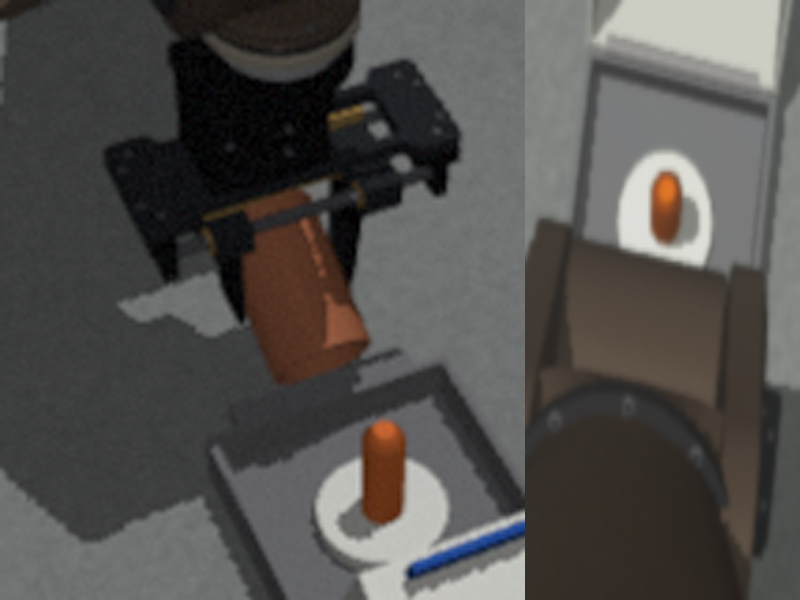

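The cup is pivoting in the pads as planned. Its mouth at (320,365) points down towards the ledge and the inside no longer shows, so the tilt is about 30–40°.

>>> carry_out:
  motion:
    - [-4.5,0,-3,0,1]
    - [-4.5,0,-3,0,1]
    - [-5,0,-2,0,1]
    - [-5,0,-2,0,1]
    - [0,0,0,0,1]

```text
t: 28.8
eef_pos: [522.7, -3.3, 85.2]
tcp_rot: [-3.142, -0.002, 2.989]
ft_force: [-5.2, 1.7, 1.4]
opening: 0.638
grip_force: 30.0
```

>>> carry_out:
  motion:
    - [-5,0,-1,0,1]
    - [-5,0,-1,0,1]
    - [-5,0,0,0,1]
    - [0,0,0,0,1]

```text
t: 29.2
eef_pos: [537.8, -5.6, 87.6]
tcp_rot: [3.142, -0.001, 2.989]
ft_force: [-5.9, 1.9, 6.4]
opening: 0.637
grip_force: 30.0
```

>>> carry_out:
  motion:
    - [0,0,-10,0,1]
    - [5,0,-10,0,1]
    - [30,0,0,0,1]
    - [30,0,0,0,1]
    - [0,0,20,0,1]
    - [0,0,22,0,1]
    - [0,0,0,0,1]

```text
t: 29.9
eef_pos: [473.3, 4.1, 64.4]
tcp_rot: [-3.141, -0.002, 2.989]
ft_force: [-0.5, 0.6, -1.5]
opening: 0.636
grip_force: 30.0
```

```bash
python3 tilt.py | head -4
```

```text
[473.8   4.   65.3] [ 0.3  0.9 -1.3]
pad x -158.8 axis z 73.3 px [296. 216.]
mask [279 193] [313 243]
hull [[311, 238], [289, 242], [279, 199], [298, 193], [303, 195], [313, 232]]
```

```bash
cat > ang.py <<'E'
from cell import env
from h import *
c=env.read_camera("scene"); s=env.state(); p=s["eef_pos"]; d=np.array([.989,-.148]); print(p.round(1))
h=cv2.cvtColor(c["color"],cv2.COLOR_RGB2HSV); m=cv2.inRange(h,(3,100,40),(18,255,255)); e=proj(c,[[*p[:2],p[2]+8]])[0].astype(int)
m[:,:e[0]-35]=0; m[:,e[0]+35:]=0; m[:e[1]-35]=0; m[e[1]+45:]=0
pk=proj(c,[[631,-18.5,21],[631,-18.5,91]]); m[int(pk[1,1])-4:int(pk[0,1])+8,int(pk[0,0])-7:int(pk[0,0])+9]=0
r=np.arange(m.shape[0]); L=[];Rr=[]
for i in r:
    k=np.flatnonzero(m[i])
    if len(k)>8: L.append((i,k[0]));Rr.append((i,k[-1]))
L=np.array(L);Rr=np.array(Rr); print("rows",L[0,0],L[-1,0]); a,b=np.percentile(L[:,0],[25,75])
for n,E in(("L",L),("R",Rr)):
    q=E[(E[:,0]>a)&(E[:,0]<b)]; print(n,"dcol/drow",np.polyfit(q[:,0],q[:,1],1)[0].round(3))
for ph in range(40,110,10):
    f=np.radians(ph); A=[]
    for sd in(-30,30):
        v=np.array([d[0]*np.cos(f),d[1]*np.cos(f),-np.sin(f)])
        # silhouette line: offset perpendicular to axis and view ray
        C=-c["R"].T@c["t"]; w=p+[0,0,8]-C; u=np.cross(v,w); u/=np.linalg.norm(u)
        Q=proj(c,[p+[0,0,8]+sd*u-20*v,p+[0,0,8]+sd*u+30*v]); g=Q[1]-Q[0]; A.append(round(g[0]/g[1],3))
    print(ph,sorted(A))
E
python3 ang.py
```

```text
[474.2   4.   65.9]
rows 195 242
L dcol/drow -0.007
R dcol/drow 0.215
40 [np.float64(0.331), np.float64(0.334)]
50 [np.float64(0.28), np.float64(0.291)]
60 [np.float64(0.227), np.float64(0.248)]
70 [np.float64(0.169), np.float64(0.2)]
80 [np.float64(0.102), np.float64(0.145)]
90 [np.float64(0.016), np.float64(0.074)]
100 [np.float64(-0.106), np.float64(-0.026)]
```

>>> carry_out:
  motion:
    - [0,0,5,0,1]
    - [-8,0,0,0,1]
    - [-8,0,0,0,1]
    - [-5,0,0,0,1]
    - [-4,0,0,0,1]
    - [0,0,0,0,1]

```text
t: 30.6
eef_pos: [498.0, 0.3, 60.0]
tcp_rot: [-3.141, -0.002, 2.989]
ft_force: [-4.2, -0.3, 3.3]
opening: 0.633
grip_force: 30.0
```

>>> carry_out:
  motion:
    - [-4,0,0,0,1]
    - [-3,0,0,0,1]
    - [-3,0,0,0,1]
    - [-2,0,0,0,1]
    - [0,0,0,0,1]

```text
t: 31.1
eef_pos: [502.9, -0.3, 59.3]
tcp_rot: [-3.141, -0.018, 2.989]
ft_force: [-31.4, 3.4, 18.1]
opening: 0.634
grip_force: 30.0
```

```bash
python3 ang.py
```

```text
[ 5.029e+02 -3.000e-01  5.930e+01]
rows 207 252
L dcol/drow 0.042
R dcol/drow 0.209
40 [np.float64(0.331), np.float64(0.334)]
50 [np.float64(0.279), np.float64(0.291)]
60 [np.float64(0.225), np.float64(0.246)]
70 [np.float64(0.165), np.float64(0.197)]
80 [np.float64(0.095), np.float64(0.139)]
90 [np.float64(0.004), np.float64(0.064)]
100 [np.float64(-0.125), np.float64(-0.042)]
```

>>> carry_out:
  motion:
    - [7,0,0,0,1]
    - [0,0,-7,0,1]
    - [0,0,0,0,1]

```text
t: 31.45
eef_pos: [504.7, -0.6, 68.1]
tcp_rot: [-3.142, 0.003, 2.989]
ft_force: [0.8, 0.0, -0.6]
opening: 0.633
grip_force: 30.0
```

```bash
python3 ang.py | head -4
```

```text
[504.7  -0.7  67.8]
rows 203 250
L dcol/drow 0.22
R dcol/drow 0.215
```

>>> carry_out:
  motion:
    - [-4,0,0,0,1]
    - [-3,0,0,0,1]
    - [0,0,0,0,1]

```text
t: 31.8
eef_pos: [511.2, -1.7, 67.0]
tcp_rot: [-3.142, 0.001, 2.989]
ft_force: [1.0, -0.2, -1.4]
opening: 0.635
grip_force: 30.0
```

>>> carry_out:
  motion:
    - [-3,0,0,0,1]
    - [0,0,0,0,1]

```text
t: 32.0
eef_pos: [512.3, -1.8, 66.8]
tcp_rot: [-3.141, -0.003, 2.989]
ft_force: [-4.9, 0.2, 2.4]
opening: 0.636
grip_force: 30.0
```

```bash
python3 ang.py | head -4
```

```text
[512.2  -1.8  66.8]
rows 207 253
L dcol/drow 0.069
R dcol/drow 0.208
```

>>> carry_out:
  motion:
    - [8,0,0,0,1]
    - [0,0,-10,0,1]
    - [0,0,-11,0,1]
    - [-15,0,0,0,1]
    - [-15,0,0,0,1]
    - [-5,0,0,0,1]
    - [0,0,0,0,1]

```text
t: 32.75
eef_pos: [540.6, -6.2, 88.6]
tcp_rot: [-3.142, 0.001, 2.989]
ft_force: [-0.2, 0.3, -1.1]
opening: 0.635
grip_force: 30.0
```

>>> carry_out:
  motion:
    - [-5,0,0,0,1]
    - [-5,0,0.5,0,1]
    - [0,0,0,0,1]

```text
t: 33.05
eef_pos: [549.6, -7.5, 87.9]
tcp_rot: [-3.142, -0.001, 2.989]
ft_force: [-5.2, 0.4, 5.8]
opening: 0.635
grip_force: 30.0
```

```bash
python3 ang.py | head -4
```

```text
[549.5  -7.5  87.9]
rows 211 259
L dcol/drow 0.209
R dcol/drow 0.165
```

>>> carry_out:
  motion:
    - [-4,0,1,0,1]
    - [-4,0,1,0,1]
    - [0,0,0,0,1]

```text
t: 33.4
eef_pos: [558.1, -8.8, 86.4]
tcp_rot: [3.142, 0.0, 2.989]
ft_force: [-1.8, 0.2, 9.5]
opening: 0.635
grip_force: 30.0
```

>>> carry_out:
  motion:
    - [-3,0,2,0,1]
    - [-2,0,2,0,1]
    - [0,0,0,0,1]

```text
t: 33.7
eef_pos: [564.8, -9.9, 83.7]
tcp_rot: [3.142, 0.005, 2.989]
ft_force: [1.3, -0.5, 17.5]
opening: 0.64
grip_force: 30.0
```

```bash
python3 ang.py | head -4
```

```text
[564.7  -9.9  83.7]
rows 218 265
L dcol/drow 0.016
R dcol/drow 0.05
```

>>> carry_out:
  motion:
    - [0,0,-5,0,1]
    - [0,0,-15,0,1]
    - [0,0,-25,0,1]
    - [0,0,-20,0,1]
    - [0,0,0,0,1]
    - [0,0,0,0,1]

```text
t: 34.35
eef_pos: [562.6, -9.5, 146.4]
tcp_rot: [-3.142, 0.0, 2.989]
ft_force: [0.4, 0.1, -2.2]
opening: 0.634
grip_force: 30.0
```

```bash
python3 ang.py; python3 plan.py 1 633,-18.8,147,171.3,12
```

```text
[562.4  -9.6 145.8]
rows 194 244
L dcol/drow 0.088
R dcol/drow 0.051
40 [np.float64(0.33), np.float64(0.333)]
50 [np.float64(0.273), np.float64(0.286)]
60 [np.float64(0.214), np.float64(0.237)]
70 [np.float64(0.15), np.float64(0.184)]
80 [np.float64(0.075), np.float64(0.122)]
90 [np.float64(-0.021), np.float64(0.043)]
100 [np.float64(-0.158), np.float64(-0.069)]
from [562.4  -9.6 145.8] 171.26 open 0.635 t 34.4
[[-11.9, 0.3, -0.2, -0.0, 1.0], [-11.8, 0.2, -0.2, -0.0, 1.0], [-11.9, 0.3, -0.2, -0.0, 1.0], [-11.9, 0.3, -0.2, -0.0, 1.0], [-11.8, 0.2, -0.2, -0.0, 1.0], [-11.9, 0.3, -0.2, -0.0, 1.0]]
```

>>> carry_out:
  motion:
    - [-10,0,-6,0,1]
    - [-12,0.5,0,0,1]
    - [-12,0.5,0,0,1]
    - [-12,0.5,0,0,1]
    - [-12,0.5,0,0,1]
    - [-10,0,0,0,1]
    - [0,0,0,0,1]
    - [0,0,0,0,1]

```text
t: 35.2
eef_pos: [630.0, -17.9, 151.9]
tcp_rot: [-3.141, -0.001, 2.989]
ft_force: [0.4, 0.4, -0.9]
opening: 0.636
grip_force: 30.0
```

```bash
python3 ang.py|head -4; python3 - <<'E'
from cell import env
from h import *
c=env.read_camera("scene"); h=cv2.cvtColor(c["color"],cv2.COLOR_RGB2HSV); m=cv2.inRange(h,(3,100,40),(18,255,255)); m[:,:240]=0;m[:,400:]=0;m[:150]=0;m[310:]=0
for i in range(190,296,6):
    k=np.flatnonzero(m[i]); print(i,(k[0],k[-1],len(k)) if len(k) else None)
print(proj(c,[[631,-18.5,21],[631,-18.5,91],[631,-18.5,103],[631,-18.5,190]]).round(1).tolist())
E
```

```text
[629.9 -17.9 152.1]
rows 216 263
L dcol/drow 0.079
R dcol/drow 0.038
190 None
196 None
202 None
208 None
214 (np.int64(336), np.int64(338), 3)
220 (np.int64(318), np.int64(353), 18)
226 (np.int64(331), np.int64(341), 11)
232 (np.int64(320), np.int64(341), 22)
238 (np.int64(315), np.int64(341), 27)
244 (np.int64(315), np.int64(341), 27)
250 (np.int64(315), np.int64(342), 28)
256 (np.int64(313), np.int64(342), 30)
262 (np.int64(314), np.int64(340), 27)
268 (np.int64(322), np.int64(332), 11)
274 (np.int64(322), np.int64(332), 11)
280 (np.int64(322), np.int64(332), 11)
286 (np.int64(322), np.int64(331), 10)
292 None
[[326.4, 284.8], [326.9, 264.1], [327.0, 260.3], [327.7, 230.8]]
```

```bash
python3 - <<'E'
from cell import env
from h import *
c=env.read_camera("scene")["color"]
for i in range(254,276,1): print(i,[c[i,j].tolist() for j in(315,319,323,327,331,336,340)])
E
```

```text
254 [[43, 25, 17], [78, 47, 33], [82, 49, 33], [83, 50, 33], [82, 48, 33], [83, 50, 35], [73, 45, 30]]
255 [[53, 32, 22], [79, 46, 31], [81, 49, 35], [82, 51, 35], [83, 50, 36], [78, 47, 31], [72, 43, 29]]
256 [[66, 40, 30], [78, 47, 33], [82, 49, 35], [85, 51, 36], [83, 50, 35], [79, 47, 34], [69, 40, 26]]
257 [[71, 43, 30], [80, 48, 36], [82, 50, 37], [83, 52, 35], [85, 53, 38], [76, 44, 28], [74, 46, 33]]
258 [[67, 38, 27], [79, 47, 33], [81, 49, 33], [83, 49, 33], [86, 52, 37], [78, 46, 33], [71, 43, 30]]
259 [[72, 43, 31], [79, 47, 32], [83, 50, 35], [82, 50, 34], [85, 52, 36], [80, 49, 35], [72, 44, 29]]
260 [[71, 42, 31], [79, 48, 34], [82, 49, 34], [82, 48, 35], [85, 51, 36], [80, 49, 34], [72, 44, 31]]
261 [[68, 39, 27], [80, 50, 36], [82, 49, 35], [83, 49, 34], [85, 52, 35], [78, 46, 33], [74, 44, 32]]
262 [[69, 41, 28], [78, 48, 34], [83, 50, 35], [84, 51, 36], [85, 51, 36], [78, 45, 31], [71, 44, 29]]
263 [[66, 41, 31], [77, 48, 34], [82, 49, 35], [82, 50, 36], [84, 50, 34], [80, 48, 34], [84, 67, 63]]
264 [[81, 70, 68], [76, 44, 29], [82, 49, 34], [83, 50, 38], [85, 51, 
[... 596 characters left out ...]
70 [[102, 102, 105], [105, 105, 107], [99, 51, 24], [113, 57, 26], [102, 50, 24], [104, 102, 106], [104, 103, 107]]
271 [[104, 104, 107], [107, 107, 109], [96, 46, 16], [111, 54, 27], [100, 51, 25], [105, 105, 107], [105, 105, 108]]
272 [[105, 104, 108], [143, 144, 142], [98, 48, 22], [109, 54, 25], [100, 51, 25], [107, 108, 111], [104, 105, 106]]
273 [[106, 106, 108], [192, 192, 187], [99, 50, 23], [106, 54, 21], [98, 49, 22], [149, 151, 150], [105, 106, 109]]
274 [[141, 143, 142], [201, 202, 196], [101, 51, 23], [107, 54, 25], [100, 50, 26], [181, 182, 178], [106, 105, 108]]
275 [[190, 191, 187], [200, 200, 195], [100, 50, 23], [109, 55, 27], [99, 51, 23], [153, 154, 150], [115, 115, 117]]
```

>>> carry_out:
  motion:
    - [0,0,8,0,1]
    - [0,0,8,0,1]
    - [0,0,8,0,1]
    - [0,0,8,0,1]
    - [0,0,8,0,1]
    - [0,0,0,0,1]

```text
t: 35.95
eef_pos: [629.8, -17.9, 111.2]
tcp_rot: [-3.141, -0.002, 2.989]
ft_force: [0.7, -0.4, -0.7]
opening: 0.632
grip_force: 30.0
```

>>> carry_out:
  motion:
    - [0,0,8,0,1]
    - [0,0,8,0,1]
    - [0,0,8,0,1]
    - [0,0,4,0,1]
    - [0,0,0,0,1]

```text
t: 36.45
eef_pos: [630.1, -17.9, 83.8]
tcp_rot: [-3.141, -0.001, 2.989]
ft_force: [-0.9, -0.1, -0.6]
opening: 0.637
grip_force: 30.0
```

>>> carry_out:
  motion:
    - [0,0,4,0,1]
    - [0,0,3,0,1]
    - [0,0,2,0,1]
    - [0,0,0,0,1]

```text
t: 36.85
eef_pos: [630.3, -18.0, 75.4]
tcp_rot: [-3.141, -0.0, 2.989]
ft_force: [0.1, -0.2, -1.5]
opening: 0.639
grip_force: 30.0
```

>>> carry_out:
  motion:
    - [0,0,1.5,0,1]
    - [0,0,1,0,1]
    - [0,0,0,0,1]

```text
t: 37.15
eef_pos: [630.3, -17.9, 73.0]
tcp_rot: [-3.142, -0.0, 2.989]
ft_force: [-0.7, 1.2, -1.4]
opening: 0.636
grip_force: 30.0
```

>>> carry_out:
  motion:
    - [0,0,1,0,1]
    - [0,0,0,0,1]

```text
t: 37.35
eef_pos: [630.3, -18.0, 72.1]
tcp_rot: [-3.142, -0.0, 2.989]
ft_force: [-0.6, -0.1, -1.3]
opening: 0.632
grip_force: 30.0
```

>>> carry_out:
  motion:
    - [0,0,1,0,1]
    - [0,0,1,0,1]
    - [0,0,0,0,1]

```text
t: 37.65
eef_pos: [630.3, -18.0, 70.0]
tcp_rot: [-3.142, -0.0, 2.989]
ft_force: [-0.7, 0.5, -1.8]
opening: 0.634
grip_force: 30.0
```

>>> carry_out:
  motion:
    - [0,0,1,0,1]
    - [0,0,0,0,1]

```text
t: 37.85
eef_pos: [630.6, -18.0, 69.5]
tcp_rot: [-3.142, 0.001, 2.989]
ft_force: [-0.3, -0.6, 2.8]
opening: 0.634
grip_force: 30.0
```

>>> carry_out:
  motion:
    - [0,0,1,0,1]
    - [0,0,0,0,1]

```text
t: 38.05
eef_pos: [631.0, -18.1, 69.2]
tcp_rot: [-3.142, 0.002, 2.989]
ft_force: [-0.3, -0.7, 9.6]
opening: 0.638
grip_force: 30.0
```

>>> carry_out:
  motion:
    - [0,0,-0.5,0,1]
    - [0,0,0,0,0.3]
    - [0,0,0,0,0.25]
    - [0,0,0,0,0.15]
    - [0,0,0,0,0.05]
    - [0,0,0,0,0]
    - [0,0,0,0,0]
    - [0,0,0,0,0]

```text
t: 38.85
eef_pos: [630.3, -18.0, 68.6]
tcp_rot: [-3.142, 0.0, 2.989]
ft_force: [-0.2, 0.4, -0.6]
opening: 0.994
grip_force: 0.0
```

>>> carry_out:
  motion:
    - [0,0,-5,0,0]
    - [0,0,-10,0,0]
    - [0,0,-20,0,0]
    - [0,0,-35,0,0]
    - [0,0,-40,0,0]
    - [0,0,-40,0,0]
    - [0,0,-40,0,0]
    - [30,0,0,0,0]
    - [45,0,0,0,0]
    - [45,0,0,0,0]
    - [45,0,0,0,0]
    - [0,0,0,0,0]

```text
t: 40.05
eef_pos: [462.7, 8.0, 259.7]
tcp_rot: [-3.142, -0.001, 2.99]
ft_force: [-0.3, 0.2, 0.0]
opening: 1.0
grip_force: 0.0
```

```bash
python3 - <<'E'
from cell import env
from h import *
s=env.state(); print(s["t"],s["eef_pos"].round(),s["opening"])
T=env.read_camera("top"); S=env.read_camera("scene"); S0=pickle.load(open("scene0.pkl","rb")); T0=pickle.load(open("top0.pkl","rb"))
psi=np.linspace(0,2*np.pi,72); P=[[631+30*np.cos(k),-18.5+30*np.sin(k),z] for k in psi for z in(21,116)]
for n,c,lim in(("top",T,None),("scene",S,None)):
    Q=proj(c,P); lo,hi=Q.min(0),Q.max(0); print(n,"expected cup box",lo.round(),hi.round())
    x0,y0=(lo-25).astype(int); x1,y1=(hi+25).astype(int)
    for q in blobs(c,(3,100,30),(18,255,255),40,(x0,y0,x1,y1)): print("  found",q.min(0),q.max(0),cv2.contourArea(q))
# cover: blue lip in both views, expected at 1.95
d=np.array([.989,-.148]);o=np.array([631,-18.5]); e=np.array([.148,.989])
for th in(1.75,1.85,1.95):
    c_,s_=np.cos(th),np.sin(th); x=75-166*c_+6*s_; z=38+166*s_+6*c_; print(th,"lip",proj(T,[[*(o+d*x),z]])[0].round(),proj(S,[[*(o+d*x),z]])[0].round())
for n,c,roi in(("T",T,(260,60,400,260)),("S",S,(240,200,460,400))):
    for q in blobs(c,(105,120,40),(130,255,255),20,roi): print(n,"blue",q.mean(0).round(),cv2.contourArea(q))
def chk(n,c,c0,lo,hi,roi):
    a=[blobs(k,lo,hi,30,roi)[0] for k in(c0,c)]; print(n,[(q.mean(0).round(1).tolist(),cv2.contourArea(q)) for q in a])
chk("timer",S,S0,(170,120,40),(180,255,255),(110,310,165,365)); chk("jar",S,S0,(0,0,140),(180,60,255),(435,210,485,240)); chk("bottle",S,S0,(0,0,140),(180,60,255),(215,320,245,342))
chk("ring",T,T0,(0,0,60),(180,60,255),(157,255,192,290)); chk("blade",S,S0,(0,0,90),(180,60,255),(417,170,450,210)); chk("handle",T,T0,(0,0,0),(180,255,45),(105,240,160,345))
E
```

```text
40.05 [463.   8. 260.] 1.0001960457833667
top expected cup box [306. 206.] [337. 245.]
  found [307 205] [336 243] 853.5
scene expected cup box [312. 244.] [343. 297.]
  found [313 246] [344 296] 1276.0
1.75 lip [333. 153.] [355. 271.]
1.85 lip [334. 145.] [359. 279.]
1.95 lip [335. 139.] [363. 288.]
T blue [335. 141.] 290.5
S blue [363. 291.] 144.5
S blue [371. 342.] 140.5Traceback (most recent call last):
  File "<stdin>", line 18, in <module>
  File "<stdin>", line 17, in chk
IndexError: list index out of range
```

```bash
python3 - <<'E'
from cell import env
from h import *
S=env.read_camera("scene")["color"].astype(int); S0=pickle.load(open("scene0.pkl","rb"))["color"].astype(int)
T=env.read_camera("top")["color"].astype(int); T0=pickle.load(open("top0.pkl","rb"))["color"].astype(int)
for n,a,b,(x0,y0,x1,y1) in(("timer",S,S0,(115,315,160,362)),("jar",S,S0,(438,213,482,278)),("bottle",S,S0,(212,322,260,402)),("ring",S,S0,(397,183,427,215)),("knife",S,S0,(405,148,448,208)),("timerT",T,T0,(475,258,520,305)),("bottleT",T,T0,(418,158,470,212)),("jarT",T,T0,(163,155,215,208))):
    d=np.abs(a-b).max(2)[y0:y1,x0:x1]; print(n,(d>40).sum(),d.size)
print(env.job_done())
E
```

```text
timer 1 2115
jar 0 2860
bottle 0 3840
ring 0 960
knife 0 2580
timerT 0 2115
bottleT 0 2808
jarT 0 2756
the job is handed in; nothing more can be done
None
```

Job handed in at about 40 s: the cover is fully open, the knife lies flat back on the green mat, the copper cup stands upside down over the orange peg, and jar, bottle, cutter ring and timer look unmoved in before/after camera images.

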